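# Load the four-place stirrer with thin glass flasks

## Task

Get the stirrer ready for a run: first clear the spanner and the red-lidded jar off its white plate into the blue tray, then stand every amber flask on the plate, upright and centred on a blue ring of its own, and only then turn the speed knob clockwise until it points at the red mark. The flasks are thin glass: hold them with the lightest grip (never more than 80 N from the two fingers together, the bump of closing included) and set them down softly (never more than 30 N between flask and plate). Leave the other things on the bench where they are, and put right anything that gets knocked out of place before you finish.

Things in the scene. Friction and masses are not known exactly. Their poses are not given: they have to be found in the camera images.
- stirrer: Four-place magnetic stirrer, fixed to the bench. Grey case 240 x 350 mm, 55 mm high, with a white square plate 240 x 240 mm on it whose top is 63 mm above the bench. Origin: at bench height, under the centre of the white plate. The case reaches 120 mm to its +y side and 230 mm to its -y side, where the control panel with the knob is (top 55 mm).
- place0 (a point): Centre of stirring place 0, a blue ring of 74 mm diameter printed on the white plate, at the plate's top surface. The four places are 110 mm apart in a square.
- place1 (a point): Centre of stirring place 1, a blue ring of 74 mm diameter printed on the white plate, at the plate's top surface. The four places are 110 mm apart in a square.
- place2 (a point): Centre of stirring place 2, a blue ring of 74 mm diameter printed on the white plate, at the plate's top surface. The four places are 110 mm apart in a square.
- place3 (a point): Centre of stirring place 3, a blue ring of 74 mm diameter printed on the white plate, at the plate's top surface. The four places are 110 mm apart in a square.
- speed (a joint): Angle of the black speed knob, rad: 0 at its stop (off, pointer towards the robot side, the stirrer's -x), growing clockwise seen from above, up to 2.0.
- speed_grip (a point): Point on the knob's axis at the height to grip it. The knob has a bar grip that is pinched across from above; the bar lies along the knob's x axis (this point's x axis, turning with the knob). Knob 44 mm across.
- pointer (a point): End of the knob's bar on the pointing side (the knob's -x side, 20 mm from its axis). Its axes turn with the knob.
- collar (a joint): Angle of the flat aluminium preset collar (104 mm disc, under the knob) that carries the red index mark, same zero and sense as the knob: the knob points at the mark when the two joint values are equal. Differs from day to day (0.8 to 1.6); nothing to do with it.
- mark (a point): The red index mark on the collar, 42 mm from the knob's axis.
- tray: Blue open tray, fixed, 260 x 170 mm outside, walls 5 mm thick and 35 mm high, floor 5 mm; origin at bench height under its centre, long side along its x.
- spanner: Steel spanner left lying on the white plate, 150 mm long along its x axis, handle to -x. Origin: on its underside at mid-length; the handle is 17 mm wide and 7 mm thick. Loose, about 0.12 kg.
- jar: White plastic jar with a red lid left standing on the white plate, 60 mm across, 60 mm tall, origin under its centre. Loose, about 0.12 kg.
- flask0: Thin amber glass conical flask, 0.09 kg, may be absent. Base 64 mm across, cone to a straight neck 28 mm across from 60 to 96 mm height, blue stopper 26 mm across to 108 mm. Origin: centre of its base. FRAGILE: bears at most 80 N from both fingers together, the bump of closing included (lightest grip), at most 30 N against the plate: set it down slowly.
- flask1: Thin amber glass conical flask, 0.09 kg, may be absent. Base 64 mm across, cone to a straight neck 28 mm across from 60 to 96 mm height, blue stopper 26 mm across to 108 mm. Origin: centre of its base. FRAGILE: bears at most 80 N from both fingers together, the bump of closing included (lightest grip), at most 30 N against the plate: set it down slowly.
- flask2: Thin amber glass conical flask, 0.09 kg, may be absent. Base 64 mm across, cone to a straight neck 28 mm across from 60 to 96 mm height, blue stopper 26 mm across to 108 mm. Origin: centre of its base. FRAGILE: bears at most 80 N from both fingers together, the bump of closing included (lightest grip), at most 30 N against the plate: set it down slowly.
- flask3: Thin amber glass conical flask, 0.09 kg, may be absent. Base 64 mm across, cone to a straight neck 28 mm across from 60 to 96 mm height, blue stopper 26 mm across to 108 mm. Origin: centre of its base. FRAGILE: bears at most 80 N from both fingers together, the bump of closing included (lightest grip), at most 30 N against the plate: set it down slowly.
- beaker: clear glass beaker, 66 mm across, 85 mm tall, loose; a bystander, to be left where it is.
- tape: yellow roll of tape, 80 mm across, 20 mm high, loose; a bystander, to be left where it is.
- fitting: small steel hose fitting, 36 mm across, 30 mm high, loose; a bystander, to be left where it is.

How it is judged:
By the outcome, as a careful person would: the job done as asked, in the order asked, and still so for the second after the job is handed in, with the robot touching nothing.
Of flask0, flask1, flask2, flask3 only 2 to 4 are there at a start; the rules pass over those that are not, and their reading is None.
At some moment in a run one of flask0, flask1, flask2, flask3, jar may be knocked a few centimetres aside while the robot is not near it.
It also fails if it takes over 210 s, if anything falls off the work surface, if the arm or the gripper's body presses on something with over 40 N, if the wrist force passes 120 N, or if a joint passes its speed limit or range.

## Robot

A 6-joint arm with a two-finger parallel gripper is mounted at the origin on the work surface. World frame = base frame: x ahead of the robot, y to its left, z up, the work surface at z = 0. Lengths are in m, angles in rad, forces in N, time in s.
With the tool pointing down it reaches from about 0.325 to 0.9 m from the base axis. Payload 6.1 kg.
Tool frame: the origin (TCP) lies midway between the tips of the shut fingers; the grasp point (between the pads) lies 19 mm behind it (grasp_offset is the distance from the TCP to the grasp point, in m); z points along the fingers, y is the line along which they close (so a half turn about z gives the same grasp; the last joint's range is limited). The gripper opens to 85 mm and grips with 20 to 120 N. Pads are 22 mm wide; open, the fingers measure 114 mm over their backs; the gripper's body (76 mm by 85 mm) begins 54 mm behind the grasp point. The pads swing forward as they close: fully open they stand 13 mm farther back than shut.
Start: joints at [-1.285, 0.22, 1.526, -0, 1.395, -0.126], TCP at [0.25, -0.573, 0.231] pointing down, gripper open.
Joint ranges: [-2.98, 2.98], [-0.91, 2.08], [0.09, 2.57], [-1.24, 4.39], [0.2, 2.65], [-2.68, 2.68]. Speed limits (rad/s): [2.57, 2.57, 3.01, 3.14, 3.14, 3.14].

## Interface

Orientations are given as a unit quaternion [w, x, y, z].
In Python, from workcell import sense, get_image, hand_in, search_frame, silhouettes, grasp_offset gives the robot as it stands.
- The arm moves only by the shell command python3 -m creep 'ROWS' [OPENING] [FORCE]. ROWS is JSON, a list of rows, each a list of 2 entries, a list of its own where there are three numbers: the shift along the tool's x, y, z as a fraction of full scale, then the turn, a rotation vector about the tool's x, y, z as a fraction of full scale. In form: [[[dx, dy, dz], [ax, ay, az]], ...]. A call has exactly 5 rows; each row is the pose to reach, as a shift and turn from the pose commanded when the call began, along the tool's axes at that moment, turning the shorter way round; what a row does not reach only later rows make up. Full scale, the value 1, is 0.15 m for a shift and 180 degrees for a turn. A row lasts 1/12 s, in which the tool goes at most 41.7 mm and 7.16 degrees, less where a joint would pass 70% of its speed; a pose out of reach is approached as far as the arm can. A call with a number of a shift or a turn outside -1 to 1 is refused whole. A call with a gripper value outside its range is refused whole. OPENING is the opening, from 0 (shut) to 1 (fully open), set as the call begins (- or left out, the last holds). The fingers move at their own pace and stop on an object; FORCE is the grip in N (left out, the last holds). Time passes only in rows, so rows that repeat a pose let the fingers close, or fill a call up. It gives the time, the measured TCP pose, the force, the opening and the grip force at its end, in the units of the state.
- sense(): the state, without advancing time (a new reading comes with each control period).
- get_image(name): name is "scene" or "top" or "wrist"; returns a dict with "pixels" (400x640x3 uint8, red, green, blue), "camera_matrix" (3x3 intrinsics, pixels), "D" ([k1, k2, p1, p2, k3] as OpenCV has them; the pictures are not rectified), "rvec" (rotation vector, rad) and "tvec" (3), from world to camera coordinates, as OpenCV has them. Camera axes: x right, y down, z forward; pixel columns grow to the right and rows downward; lengths in m; the calibration is good to about 2 mm. A picture is of the moment at which its call begins. There is no depth.
- hand_in(): hands the job in; it is judged then, once.
Trained networks look in the newest picture that a camera, given by its name, has taken for a name from the list of things; names that differ only in an ending like _2 or _b are one class to them, and where a whole thing is asked for, a point or a joint stands for the part that bears it (a point fixed in the world has none). Each returns a list of dicts, best first, with "conf" (0 to 1); they miss things now and then, are a little off and sometimes report something else, mostly with a low value. They report only what shows in the picture. A call takes as long as a camera call.
- search_frame(target, camera): "rect" ([left, top, right, bottom] in pixels, round what is visible of it).
- silhouettes(target, camera): "region" (400x640 bool, what is visible of it) and "rect" ([left, top, right, bottom] in pixels, round what is visible of it).
The state is a dict: "time": time; "joint_positions": joint angles; "qvel": joint speeds; "joint_torque": joint torques, N m; "position": TCP position; "tcp_rot": TCP orientation; "ft_force": force on the tool from outside, world axes, zero at the start; "moment": the same for the moment, N m; "opening": finger opening in m; "gripper_force": force on a finger pad.
Only numpy, scipy, OpenCV 4.12 (cv2) and the standard library are available. Lean on these libraries where they do the work, as an engineer would, in place of code of your own. Each camera call takes 0.05 s, during which the arm holds its last target. There are 200 camera calls.

## Working session

There is one attempt and no reset: what is moved stays moved. The work goes in short steps, Python scripts to look and compute and a shell command to move; the robot and the scene stay as the last step left them, time stands still between calls to the robot, and variables do not carry over. Pictures are saved under pics/ and viewed, at most 14 in all, crops included, and the job is handed in when it is done.

```bash
mkdir -p pics; ls
cat > h.py <<'E'
import numpy as np, cv2
from workcell import *
def snap(c,fn=None):
    im=get_image(c)
    if fn: cv2.imwrite('pics/'+fn,im['pixels'][:,:,::-1])
    return im
def w2p(im,P):
    return cv2.projectPoints(np.array(P,float).reshape(-1,3),im['rvec'],im['tvec'],im['camera_matrix'],np.array(im['D'],float))[0].reshape(-1,2)
def p2w(im,uv,z):
    n=cv2.undistortPoints(np.array(uv,float).reshape(-1,1,2),np.array(im['camera_matrix']),np.array(im['D'],float)).reshape(-1,2)
    R=cv2.Rodrigues(np.array(im['rvec'],float))[0];t=np.array(im['tvec'],float).reshape(3)
    d=np.c_[n,np.ones(len(n))]@R; c=-R.T@t
    return c+d*((z-c[2])/d[:,2])[:,None]
E
python3 - <<'E'
from h import *
s=sense();print(s)
print(grasp_offset)
for c in('scene','top','wrist'):
    im=snap(c,c+'0.png')
    for t in ['stirrer','tray','spanner','jar','flask0','beaker','tape','fitting','speed','mark']:
        print(c,t,[(np.round(r['rect']).tolist(),round(r['conf'],2)) for r in search_frame(t,c)][:5])
E
```

```text
pics
{'time': 0.0, 'joint_positions': array([-1.28508681e+00,  2.21230376e-01,  1.52764599e+00, -4.03237977e-06,
        1.39471836e+00, -1.26111194e-01]), 'qvel': array([ 1.58033160e-03, -5.34994208e-04,  5.47418891e-04,  4.85612893e-05,
        4.82050942e-04, -1.87413036e-03]), 'joint_torque': array([ 6.76613745e-04, -4.96893632e+01, -3.89399993e+01, -1.09619482e-04,
        1.10263238e-02,  1.80125687e-05]), 'position': array([ 0.24998455, -0.57214367,  0.23017817]), 'tcp_rot': array([-9.97690703e-04,  9.78874697e-01,  2.04458614e-01, -8.17753034e-05]), 'ft_force': array([ 0.50063691, -0.9643643 , -0.25979702]), 'moment': array([-0.0259554 , -0.002473  , -0.01741181]), 'gripper_force': 0.0, 'opening': 0.08527851804681796}
0.0187
scene stirrer [([258.0, 174.0, 403.0, 275.0], 0.59)]
scene tray [([373.0, 143.0, 459.0, 205.0], 0.87), ([277.0, 198.0, 292.0, 215.0], 0.57)]
scene spanner [([328.0, 181.0, 345.0, 213.0], 0.68)]
scene jar [([362.0, 190.0, 382.0, 216.0], 0.91), ([259.0, 175.0, 405.0, 271.0], 0.74), ([266.0, 202.0, 303.0, 225.0], 0.24)]
scene flask0 [([222.0, 207.0, 246.0, 2
[... 708 characters left out ...]
0, 212.0, 291.0], 0.45)]
top flask0 [([451.0, 237.0, 488.0, 263.0], 0.81), ([406.0, 237.0, 436.0, 259.0], 0.77), ([412.0, 190.0, 438.0, 221.0], 0.69), ([431.0, 136.0, 469.0, 167.0], 0.65)]
top beaker [([434.0, 135.0, 468.0, 168.0], 0.78)]
top tape [([198.0, 134.0, 225.0, 165.0], 0.71)]
top fitting [([420.0, 276.0, 435.0, 293.0], 0.6)]
top speed [([347.0, 182.0, 388.0, 226.0], 0.71), ([357.0, 188.0, 375.0, 211.0], 0.56), ([131.0, 182.0, 212.0, 295.0], 0.49)]
top mark [([344.0, 179.0, 387.0, 225.0], 0.74), ([240.0, 135.0, 391.0, 240.0], 0.35)]
wrist stirrer []
wrist tray []
wrist spanner []
wrist jar []
wrist flask0 []
wrist beaker []
wrist tape []
wrist fitting []
wrist speed []
wrist mark []
```

View pics/top0.png

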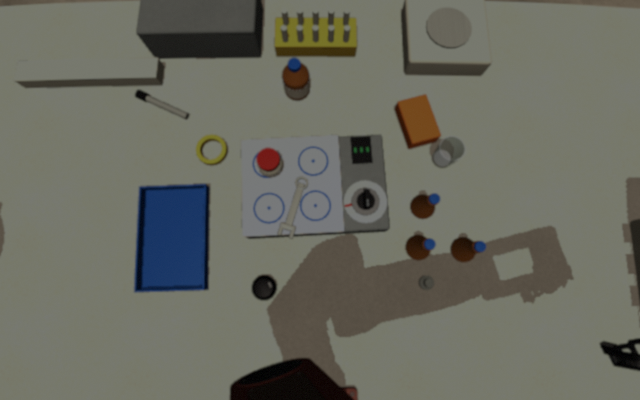

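View pics/scene0.png

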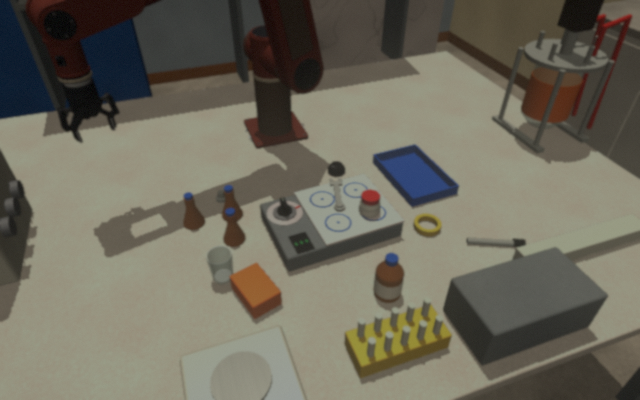

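Top view: tray at (172,238), plate at about (291,185), jar (268,160), spanner (293,208), knob (366,200) with red mark (348,206), flasks at (423,206), (418,247), (463,249), beaker (443,152), fitting (427,283), tape (212,150). The scene view agrees: three flasks (190,212), (229,203), (234,228).

```bash
cat >> h.py <<'E'
from scipy.optimize import minimize
FL=[(0,.032),(.06,.014),(.096,.014),(.096,.013),(.108,.013)]
JR=[(0,.03),(.06,.03)]
a_=np.linspace(0,2*np.pi,24,endpoint=False)
def render(im,prof,x,y,z0,S=4):
    m=np.zeros((400*S,640*S),np.uint8)
    for (h0,r0),(h1,r1) in zip(prof,prof[1:]):
        P=[(x+r*np.cos(a),y+r*np.sin(a),z0+h) for h,r in((h0,r0),(h1,r1)) for a in a_]
        cv2.fillConvexPoly(m,cv2.convexHull(np.round(w2p(im,P)*S+S/2-.5).astype(np.int32)),1)
    return cv2.resize(m.astype(np.float32),(640,400),interpolation=cv2.INTER_AREA)
def fitrev(obs,prof,x0,z0):
    """obs: list of (im,region)"""
    B=[cv2.GaussianBlur(r.astype(np.float32),(0,0),1.2) for _,r in obs]
    def f(p):
        return sum(np.abs(cv2.GaussianBlur(render(im,prof,p[0],p[1],z0),(0,0),1.2)-b).sum() for (im,_),b in zip(obs,B))
    r=minimize(f,x0,method='Nelder-Mead',options=dict(initial_simplex=[x0,x0+np.array([.01,0]),x0+np.array([0,.01])],xatol=1e-4))
    return r.x,r.fun/sum(b.sum() for b in B)
def rings(im,p):
    c,s=np.cos(p[2]),np.sin(p[2]);L=[]
    for i,j in((-1,-1),(-1,1),(1,-1),(1,1)):
        a=np.linspace(0,2*np.pi,60);X=.055*i+.036*np.cos(a);Y=.055*j+.036*np.sin(a)
        L.append(np.c_[p[0]+c*X-s*Y,p[1]+s*X+c*Y,0*X+.063])
    return np.vstack(L)
def blue(im):
    q=im['pixels'].astype(int);return (q[:,:,2]-q[:,:,0]>25)
def fitstir(ims,p0):
    D=[cv2.distanceTransform((~blue(im)).astype(np.uint8),cv2.DIST_L2,5) for im in ims]
    def f(p):
        e=0
        for im,d in zip(ims,D):
            uv=w2p(im,rings(im,p)).astype(np.float32)
            e+=np.minimum(cv2.remap(d,uv[:,0].reshape(1,-1),uv[:,1].reshape(1,-1),cv2.INTER_LINEAR),4).mean()
        return e
    p0=np.array(p0);r=minimize(f,p0,method='Nelder-Mead',options=dict(initial_simplex=[p0,p0+[.01,0,0],p0+[0,.01,0],p0+[0,0,.05]],xatol=1e-5))
    return r.x,r.fun
def go(x,y,z,yaw,s=None):
    """fractions to reach TCP pose, tool down, tool x at yaw"""
    from scipy.spatial.transform import Rotation as Ro
    s=s or sense();q=s['tcp_rot'];R=Ro.from_quat([q[1],q[2],q[3],q[0]])
    T=Ro.from_euler('z',yaw)*Ro.from_euler('x',np.pi)
    d=R.inv().apply(np.array([x,y,z])-s['position'])/.15; t=(R.inv()*T).as_rotvec()/np.pi
    return d.round(4),t.round(4)
E
python3 - <<'E'
from h import *
im=snap('top');sc=snap('scene')
xy=p2w(im,[[291,185]],.063)[0];print(xy,p2w(im,[[242,139],[240,238],[338,138],[342,235]],.063))
r=fitstir([im],[xy[0],xy[1],0]);print('top',r);print('both',fitstir([im,sc],r[0]), 'scene',fitstir([sc],r[0]))
p=r[0]
q=im['pixels'].astype(int);red=(q[:,:,0]-q[:,:,1]>50)&(q[:,:,0]-q[:,:,2]>40);v,u=np.nonzero(red)
k=(u>340)&(u<392)&(v>178)&(v<228);print('red',u[k].mean(),v[k].mean(),k.sum(),p2w(im,[[u[k].mean(),v[k].mean()]],.058))
for t,prof,z0 in(('flask0',FL,0),('jar',JR,.063)):
    A=[r for r in silhouettes(t,'top') if r['conf']>.4];Bs=[r for r in silhouettes(t,'scene') if r['conf']>.4]
    h=prof[-1][0]
    for r in A:
        v,u=np.nonzero(r['region']);x0=p2w(im,[[u.mean(),v.mean()]],z0+h/2)[0,:2]
        a=fitrev([(im,r['region'])],prof,x0,z0);out=[]
        for b in Bs:
            out.append(fitrev([(im,r['region']),(sc,b['region'])],prof,x0,z0))
        out=min(out,key=lambda o:o[1]) if out else None
        print(t,round(r['conf'],2),a,out)
for t,z in(('tray',.0),('tape',.01),('beaker',.04),('fitting',.015)):
    r=search_frame(t,'top')
    if r:
        b=r[0]['rect'];print(t,r[0]['conf'],p2w(im,[[(b[0]+b[2])/2,(b[1]+b[3])/2]],z)[0])
r=silhouettes('tray','top')[0]['region'];c,w,_=cv2.minAreaRect(np.argwhere(r)[:,::-1].astype(np.float32))[:3];print('tray box',c,w,_,p2w(im,[c],.03))
r=silhouettes('spanner','top')
for r in r[:2]:
    g=r['region'];print(r['rect'],r['conf']);W=p2w(im,np.argwhere(g)[:,::-1],.068)[:,:2];m=W.mean(0);w,V=np.linalg.eigh(np.cov((W-m).T));e=V[:,1];t=(W-m)@e;n=(W-m)@V[:,0]
    print('span',m,e,t.min(),t.max(),[(round(a,3),round(n[(t>=a)&(t<a+.015)].mean(),4),round(np.ptp(n[(t>=a)&(t<a+.015)]),4)) for a in np.arange(t.min(),t.max(),.015)])
cv2.imwrite('pics/crop.png',cv2.resize(im['pixels'][125:305,230:500,::-1],None,fx=2.9,fy=2.9,interpolation=cv2.INTER_CUBIC))
E
```

```text
[0.57451061 0.05505751 0.063     ] [[ 0.69072779  0.17771999  0.063     ]
 [ 0.44719107  0.17236645  0.063     ]
 [ 0.69332785 -0.0583414   0.063     ]
 [ 0.45476787 -0.06595688  0.063     ]]
top (array([0.57746712, 0.05519641, 0.05246304]), np.float64(0.824840247631073))
both (array([0.57746515, 0.05519631, 0.05252337]), np.float64(4.824689865112305)) scene (array([0.57746712, 0.05519641, 0.05246304]), np.float64(4.0))
red 348.0 204.8 5 [[ 0.52745161 -0.08118052  0.058     ]]
flask0 0.96 (array([ 0.43120325, -0.25817371]), np.float64(0.07100252905411855)) (array([ 0.43092045, -0.25940325]), np.float64(0.22803090232939885))
flask0 0.79 (array([ 0.53474274, -0.27439716]), np.float64(0.07461898933660441)) (array([ 0.5347608, -0.2752663]), np.float64(0.07668431105198646))
flask0 0.72 (array([ 0.42517927, -0.37349418]), np.float64(0.07280641666128616)) (array([ 0.42520344, -0.37362428]), np.float64(0.07508542811757239))
flask0 0.7 (array([ 0.54557553, -0.12527009]), np.float64(0.8900630045280182)) (array([ 0.54430326, -0.1246985 ]), np.float64(1.5706560624691641))
flask0 0.62 (array([ 0.
[... 576 characters left out ...]
4739664 0.03      ]]
[276.2, 174.7, 306.5, 234.1] 0.87
span [0.5169592  0.04930289] [-0.95407341  0.29957291] -0.06809883876107754 0.06575509826437842 [(np.float64(-0.068), np.float64(-0.0006), np.float64(0.028)), (np.float64(-0.053), np.float64(0.0), np.float64(0.0204)), (np.float64(-0.038), np.float64(0.0002), np.float64(0.0188)), (np.float64(-0.023), np.float64(0.0002), np.float64(0.0173)), (np.float64(-0.008), np.float64(0.0), np.float64(0.0165)), (np.float64(0.007), np.float64(0.0006), np.float64(0.0164)), (np.float64(0.022), np.float64(0.0008), np.float64(0.0178)), (np.float64(0.037), np.float64(0.0001), np.float64(0.0356)), (np.float64(0.052), np.float64(-0.0014), np.float64(0.0355))]
```

View pics/crop.png

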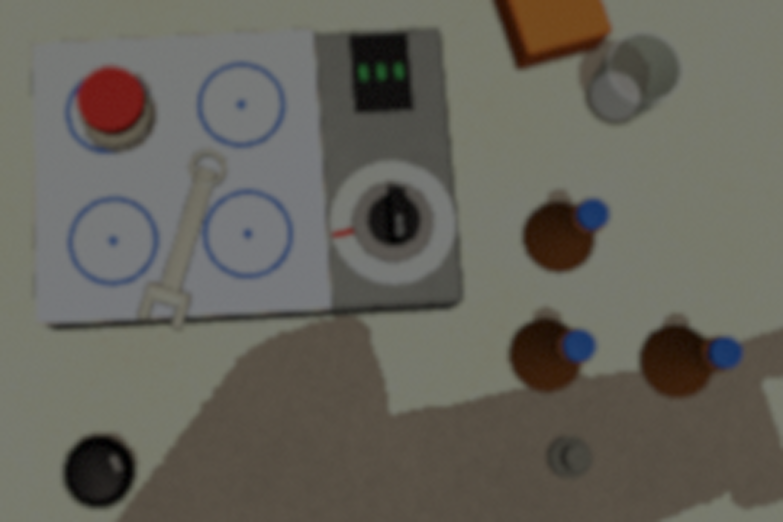

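The crop shows rings at crop pixels (240,104), (113,240), (248,234) and one under the jar (112,100). The spanner runs from (208,165) to (165,310), jaw towards the robot, the red mark is at (343,233), and three flasks stand right of the knob. The fits agree with this, so I'll go for the spanner first.

```bash
cat >> h.py <<'E'
def plan(wps,s=None):
    """wps: (x,y,z,yaw_deg); prints fractions for each call, split as needed"""
    from scipy.spatial.transform import Rotation as Ro
    s=s or sense();q=s['tcp_rot'];R=Ro.from_quat([q[1],q[2],q[3],q[0]]);p=np.array(s['position'])
    for w in wps:
        T=Ro.from_euler('z',w[3],degrees=True)*Ro.from_euler('x',np.pi)
        D=np.array(w[:3])-p; full=(R.inv()*T).as_rotvec()
        n=int(max(np.ceil(np.abs(R.inv().apply(D)).max()/.149),np.ceil(np.linalg.norm(D)/.2),np.ceil(np.linalg.norm(full)/np.radians(35.5)),1))
        for i in range(n):
            t=full/n; d=R.inv().apply(D/n)/.15
            print(w if i==n-1 else '   ..',d.round(3).tolist(),(t/np.pi).round(4).tolist())
            R=R*Ro.from_rotvec(t); p=p+D/n
        R=T
E
python3 - <<'E'
from h import *
plan([(.517,.0493,.2,-17.4),(.517,.0493,.12,-17.4),(.517,.0493,.0655,-17.4)])
E
```

```text
.. [0.823, -0.772, 0.052] [0.0, -0.0, 0.0569]
   .. [0.672, -0.906, 0.052] [0.0, -0.0, 0.0569]
   .. [0.5, -1.011, 0.052] [0.0, -0.0, 0.0569]
(0.517, 0.0493, 0.2, -17.4) [0.312, -1.084, 0.052] [0.0, -0.0, 0.0569]
(0.517, 0.0493, 0.12, -17.4) [0.0, 0.0, 0.533] [0.0, 0.0, 0.0]
(0.517, 0.0493, 0.0655, -17.4) [0.0, -0.0, 0.363] [0.0, 0.0, 0.0]
```

```bash
python3 -m creep '[[[0.2,-0.19,0.01],[0,0,0.0140]],[[0.4,-0.38,0.02],[0,0,0.028]],[[0.6,-0.57,0.03],[0,0,0.042]],[[0.82,-0.77,0.05],[0,0,0.0569]],[[0.82,-0.77,0.05],[0,0,0.0569]]]' 0.42 40
python3 -m creep '[[[0.2,-0.22,0.01],[0,0,0.0140]],[[0.4,-0.45,0.02],[0,0,0.028]],[[0.55,-0.7,0.03],[0,0,0.042]],[[0.67,-0.9,0.05],[0,0,0.0569]],[[0.67,-0.9,0.05],[0,0,0.0569]]]'
python3 -m creep '[[[0.1,-0.22,0.01],[0,0,0.0140]],[[0.2,-0.45,0.02],[0,0,0.028]],[[0.35,-0.7,0.03],[0,0,0.042]],[[0.5,-1.0,0.05],[0,0,0.0569]],[[0.5,-1.0,0.05],[0,0,0.0569]]]'
python3 - <<'E'
from h import *
s=sense()
plan([(.517,.0493,.2,-17.4)])
im=snap('wrist','w1.png')
for t in ['spanner','jar','mark','speed']:
    print(t,[(np.round(r['rect']).tolist(),round(r['conf'],2)) for r in search_frame(t,'wrist')][:2])
E
```

```text
time: 2.67
position: [0.3187, -0.4119, 0.2229]
tcp_rot: [-0.002, 0.993, 0.117, 0.001]
ft_force: [0.6, 0.3, -0.4]
opening: 0.0359
gripper_force: 0.0
time: 3.08
position: [0.3846, -0.2577, 0.2158]
tcp_rot: [-0.002, 1.0, 0.029, 0.0]
ft_force: [0.6, -0.4, -0.9]
opening: 0.0359
gripper_force: 0.0
time: 3.5
position: [0.4515, -0.1054, 0.2089]
tcp_rot: [-0.001, 0.998, -0.061, 0.001]
ft_force: [-0.3, -0.2, 0.3]
opening: 0.0357
gripper_force: 0.0
   .. [0.154, -0.538, 0.031] [-0.0003, -0.0001, 0.0288]
(0.517, 0.0493, 0.2, -17.4) [0.104, -0.55, 0.03] [-0.0003, -0.0001, 0.0288]
spanner [([109.0, 33.0, 156.0, 215.0], 0.82), ([265.0, 17.0, 384.0, 145.0], 0.7)]
jar [([4.0, 0.0, 62.0, 47.0], 0.6), ([301.0, 54.0, 352.0, 114.0], 0.46)]
mark [([262.0, 17.0, 384.0, 150.0], 0.74)]
speed [([300.0, 56.0, 350.0, 115.0], 0.77)]
```

View pics/w1.png

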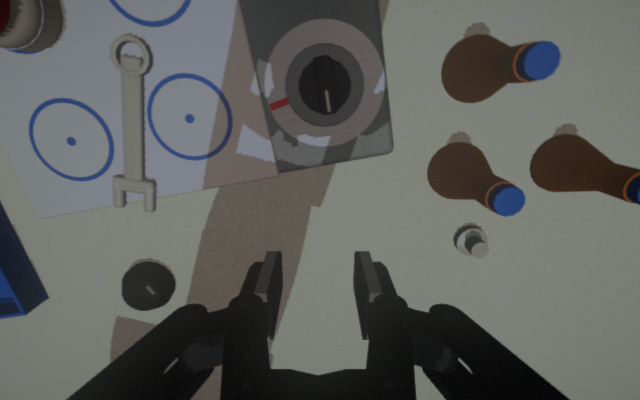

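The wrist view shows the spanner from (130,50) to (134,195), rings at (71,141), (190,118) and (150,5), the red mark (280,103), the knob (325,85) and three flasks at right. It's much sharper, so I'll refine from it.

Run:
```python
from h import *
im=snap('wrist'); q=im['pixels'].astype(int)
r=fitstir([im],[.5775,.0552,.0525]);print('stir',r); p=r[0]
c,s=np.cos(p[2]),np.sin(p[2])
red=(q[:,:,0]-q[:,:,1]>50)&(q[:,:,0]-q[:,:,2]>50);v,u=np.nonzero(red)
k=(u>255)&(u<300)&(v>85)&(v<120);m=p2w(im,[[u[k].mean(),v[k].mean()]],.058)[0];print('mark',k.sum(),m)
# collar disc centre: from silhouette
for z,t in((.058,'mark'),(.09,'speed')):
    for r in silhouettes(t,'wrist')[:1]:
        b=r['rect'];g=r['region'];el=cv2.minEnclosingCircle(np.argwhere(g)[:,::-1].astype(np.float32));ctr=p2w(im,[[(b[0]+b[2])/2,(b[1]+b[3])/2]],z)[0]
        print(t,b,el,ctr,'stirrer-frame',[c*(ctr[0]-p[0])+s*(ctr[1]-p[1]),-s*(ctr[0]-p[0])+c*(ctr[1]-p[1])])
sp=silhouettes('spanner','wrist')[0];g=sp['region'];W=p2w(im,np.argwhere(g)[:,::-1],.068)[:,:2];m=W.mean(0);w,V=np.linalg.eigh(np.cov((W-m).T));e=V[:,1];t=(W-m)@e
print('span',m,e,np.degrees(np.arctan2(-e[1],-e[0])),t.min(),t.max())
for r in silhouettes('flask0','wrist'):
    if r['conf']>.4:
        v,u=np.nonzero(r['region']);print('fl',r['conf'],r['rect'],fitrev([(im,r['region'])],FL,p2w(im,[[u.mean(),v.mean()]],.04)[0,:2],0))
plan([(.517,.0493,.12,-17.4),(.517,.0493,.0655,-17.4)])
```

```text
stir (array([0.57680118, 0.05549312, 0.06134154]), np.float64(0.18300653994083405))
mark 95 [ 0.52698211 -0.08192377  0.058     ]
mark [255.7, 16.9, 380.7, 149.4] ((318.4080505371094, 80.8908920288086), 63.991886138916016) [ 0.5378051  -0.12315377  0.058     ] stirrer-frame [np.float64(-0.04987434096631901), np.float64(-0.17592031178615022)]
speed [292.6, 58.0, 342.2, 113.6] ((317.5, 83.0), 29.26184844970703) [ 0.53541326 -0.12214531  0.09      ] stirrer-frame [np.float64(-0.05219986537578162), np.float64(-0.17476711403250766)]
span [ 0.53970705 -0.12308416] [0.54766815 0.83669564] -123.20718470471888 -0.05137126643660792 0.0483028670220369
fl 0.84 [421.6, 139.3, 517.7, 213.3] (array([ 0.43060141, -0.25925433]), np.float64(0.03448593336986418))
fl 0.8 [526.6, 132.8, 638.8, 200.6] (array([ 0.42547651, -0.37321361]), np.float64(0.040835919808896004))
fl 0.7 [434.5, 33.8, 554.6, 103.0] (array([ 0.53422663, -0.275009  ]), np.float64(0.033676950555098686))
   .. [0.155, -0.556, 0.296] [0.0, -0.0, 0.0282]
(0.517, 0.0493, 0.12, -17.4) [0.105, -0.568, 0.296] [0.0, -0.0, 0.0282]
(0.517, 0.0493, 0.0655, -17.4) [0.0, 0.0, 0.363] [0.0, 0.0, 0.0]
```

```bash
python3 -m creep '[[[0.05,-0.18,0.05],[0,0,0.01]],[[0.08,-0.36,0.1],[0,0,0.02]],[[0.155,-0.556,0.15],[0,0,0.0282]],[[0.155,-0.556,0.15],[0,0,0.0282]],[[0.155,-0.556,0.15],[0,0,0.0282]]]'
python3 - <<'E'
from h import *
im=snap('wrist','w2.png')
for sp in silhouettes('spanner','wrist')[:2]:
    g=sp['region'];W=p2w(im,np.argwhere(g)[:,::-1],.068)[:,:2];m=W.mean(0);w,V=np.linalg.eigh(np.cov((W-m).T));e=V[:,1];t=(W-m)@e
    print('span',sp['conf'],sp['rect'],m,np.degrees(np.arctan2(e[1],e[0])),t.min(),t.max(),w)
for sp in silhouettes('jar','wrist')[:2]:
    v,u=np.nonzero(sp['region']);print('jar',sp['conf'],sp['rect'],fitrev([(im,sp['region'])],JR,p2w(im,[[u.mean(),v.mean()]],.09)[0,:2],.063))
plan([(.517,.0493,.12,-17.4)])
E
```

```text
time: 4.42
position: [0.4833, -0.0288, 0.1858]
tcp_rot: [0.0, 0.994, -0.105, -0.001]
ft_force: [-0.1, -0.1, 0.7]
opening: 0.0358
gripper_force: 0.0
span 0.65 [191.7, 70.0, 243.2, 251.1] [0.52514719 0.04561629] 163.92665794607635 -0.07246307070681703 0.07841503041009494 [7.30974668e-05 2.03796592e-03]
jar 0.74 [0.0, 1.8, 144.4, 95.0] (array([0.62367927, 0.10571296]), np.float64(0.0667553341343114))
(0.517, 0.0493, 0.12, -17.4) [0.106, -0.567, 0.444] [0.0001, -0.0001, 0.0286]
```

```bash
python3 -m creep '[[[0.07,-0.27,0.15],[0,0,0.012]],[[0.142,-0.556,0.3],[0,0,0.0235]],[[0.142,-0.556,0.444],[0,0,0.0235]],[[0.142,-0.556,0.444],[0,0,0.0235]],[[0.142,-0.556,0.444],[0,0,0.0235]]]'
python3 -m creep '[[[0,0,0.1],[0,0,0]],[[0,0,0.2],[0,0,0]],[[0,0,0.3],[0,0,0]],[[0,0,0.35],[0,0,0]],[[0,0,0.36],[0,0,0]]]' 
python3 -m creep '[[[0,0,0],[0,0,0]],[[0,0,0],[0,0,0]],[[0,0,0],[0,0,0]],[[0,0,0],[0,0,0]],[[0,0,0],[0,0,0]]]' 0 50
python3 -m creep '[[[0,0,0],[0,0,0]],[[0,0,0],[0,0,0]],[[0,0,0],[0,0,0]],[[0,0,-0.05],[0,0,0]],[[0,0,-0.1],[0,0,0]]]' 0 50
python3 - <<'E'
from h import *
snap('wrist','w3.png')
plan([(.52,.047,.16,-16.5),(.45,.372,.16,-1.6),(.45,.372,.015,-1.6)])
E
```

```text
time: 4.98
position: [0.5205, 0.0471, 0.1184]
tcp_rot: [0.0, 0.99, -0.143, -0.002]
ft_force: [0.3, 0.2, 1.1]
opening: 0.0358
gripper_force: 0.0
time: 5.4
position: [0.5215, 0.0462, 0.0658]
tcp_rot: [0.0, 0.99, -0.144, -0.0]
ft_force: [0.1, 0.0, 0.6]
opening: 0.0356
gripper_force: 0.0
time: 5.82
position: [0.5229, 0.0471, 0.0672]
tcp_rot: [0.0, 0.99, -0.143, 0.001]
ft_force: [-1.8, -2.8, 6.6]
opening: 0.0142
gripper_force: 49.6
time: 6.23
position: [0.5214, 0.0479, 0.0809]
tcp_rot: [-0.0, 0.99, -0.143, -0.001]
ft_force: [0.2, 0.2, -0.4]
opening: 0.0144
gripper_force: 48.8
(0.52, 0.047, 0.16, -16.5) [-0.015, 0.01, -0.515] [-0.0003, -0.0006, 0.0004]
   .. [-0.531, -0.972, -0.0] [0.0, 0.0, -0.0414]
(0.45, 0.372, 0.16, -1.6) [-0.401, -1.033, -0.0] [0.0, 0.0, -0.0414]
(0.45, 0.372, 0.015, -1.6) [0.0, -0.0, 0.967] [0.0, 0.0, 0.0]
```

View pics/w3.png

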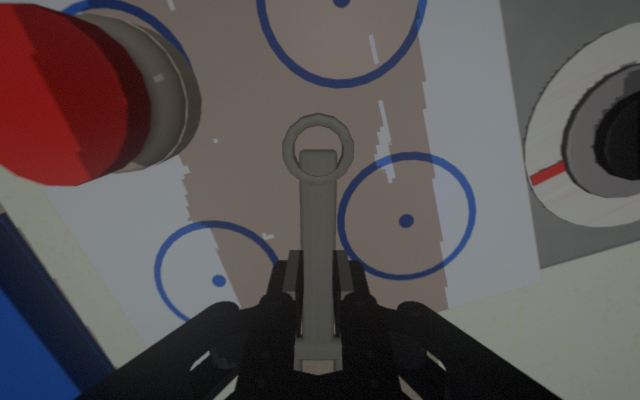

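The spanner is held between the pads, lying along the tool axis and lifted; rings and jar are undisturbed. Carrying it to the tray.

```bash
python3 -m creep '[[[0,0,-0.17],[0,0,0]],[[0,0,-0.34],[0,0,0]],[[-0.015,0.01,-0.515],[0,0,0]],[[-0.015,0.01,-0.515],[0,0,0]],[[-0.015,0.01,-0.515],[0,0,0]]]'
python3 -m creep '[[[-0.1,-0.2,0],[0,0,-0.01]],[[-0.23,-0.43,0],[0,0,-0.02]],[[-0.37,-0.68,0],[0,0,-0.03]],[[-0.531,-0.972,0],[0,0,-0.0414]],[[-0.531,-0.972,0],[0,0,-0.0414]]]'
python3 -m creep '[[[-0.1,-0.23,0],[0,0,-0.01]],[[-0.2,-0.48,0],[0,0,-0.02]],[[-0.3,-0.75,0],[0,0,-0.03]],[[-0.401,-1.0,0],[0,0,-0.0414]],[[-0.401,-1.0,0],[0,0,-0.0414]]]'
python3 -m creep '[[[0,0,0.2],[0,0,0]],[[0,0,0.4],[0,0,0]],[[0,0,0.6],[0,0,0]],[[0,0,0.8],[0,0,0]],[[0,0,0.8],[0,0,0]]]'
python3 - <<'E'
from h import *
plan([(.45,.370,.012,-1.6)])
im=snap('wrist')
g=silhouettes('tray','wrist')
print([r['conf'] for r in g]); print(sense()['joint_positions'])
E
```

```text
time: 6.7
position: [0.5208, 0.047, 0.1601]
tcp_rot: [-0.0, 0.99, -0.143, 0.002]
ft_force: [0.1, -0.2, -1.1]
opening: 0.0143
gripper_force: 49.1
time: 7.12
position: [0.4813, 0.2139, 0.1562]
tcp_rot: [-0.001, 0.997, -0.076, -0.002]
ft_force: [0.8, 0.5, -1.5]
opening: 0.0142
gripper_force: 49.2
time: 7.53
position: [0.4451, 0.3726, 0.1565]
tcp_rot: [-0.001, 1.0, -0.01, -0.001]
ft_force: [-1.0, -0.6, -2.3]
opening: 0.0146
gripper_force: 49.4
time: 7.95
position: [0.4424, 0.363, 0.0296]
tcp_rot: [0.004, 1.0, -0.013, -0.006]
ft_force: [-0.1, -1.5, -2.5]
opening: 0.0145
gripper_force: 49.4
(0.45, 0.37, 0.012, -1.6) [0.051, -0.049, 0.117] [0.0025, 0.0038, 0.0003]
[0.85]
[5.49403188e-01 3.30485810e-01 1.78956783e+00 2.40507051e-05
 1.02687641e+00 2.14716495e+00]
```

```bash
python3 -m creep '[[[0.02,-0.02,0.03],[0,0,0]],[[0.05,-0.05,0.06],[0,0,0]],[[0.05,-0.05,0.09],[0,0,0]],[[0.05,-0.05,0.115],[0,0,0]],[[0.05,-0.05,0.115],[0,0,0]]]'
python3 -m creep '[[[0,0,0],[0,0,0]],[[0,0,0],[0,0,0]],[[0,0,0],[0,0,0]],[[0,0,-0.1],[0,0,0]],[[0,0,-0.3],[0,0,0]]]' 0.4
python3 -m creep '[[[0,0,-0.2],[0,0,0]],[[0,0,-0.4],[0,0,0]],[[0,0,-0.6],[0,0,0]],[[0,0,-0.8],[0,0,0]],[[0,0,-0.8],[0,0,0]]]' 1
python3 - <<'E'
from h import *
im=snap('wrist'); tp=snap('top')
a=silhouettes('spanner','wrist');b=silhouettes('spanner','top')
for i,g in((im,a),(tp,b)):
    for r in g[:2]:
        W=p2w(i,np.argwhere(r['region'])[:,::-1],.01)[:,:2];print(r['conf'],r['rect'],W.mean(0),W.min(0),W.max(0))
for r in silhouettes('tray','top')[:1]:
    print('tray',cv2.minAreaRect(p2w(tp,np.argwhere(r['region'])[:,::-1],.03)[:,:2].astype(np.float32)))
for r in silhouettes('jar','top')[:1]:
    v,u=np.nonzero(r['region']);print('jar',r['conf'],fitrev([(tp,r['region'])],JR,p2w(tp,[[u.mean(),v.mean()]],.09)[0,:2],.063))
plan([(.6236,.1057,.17,-60),(.6236,.1057,.08,-60)])
E
```

```text
time: 8.47
position: [0.4558, 0.3739, 0.0204]
tcp_rot: [0.0, 1.0, -0.013, -0.0]
ft_force: [-0.3, -1.2, -1.4]
opening: 0.0144
gripper_force: 49.4
time: 8.88
position: [0.453, 0.3722, 0.0624]
tcp_rot: [0.002, 1.0, -0.013, -0.003]
ft_force: [0.3, 0.1, 0.2]
opening: 0.0339
gripper_force: 0.0
time: 9.3
position: [0.4594, 0.3763, 0.1941]
tcp_rot: [-0.003, 1.0, -0.013, 0.005]
ft_force: [1.1, 1.1, 1.1]
opening: 0.0852
gripper_force: 0.0
0.58 [300.8, 107.4, 341.1, 248.7] [0.45504239 0.37294826] [0.37906696 0.35490078] [0.52962214 0.39497721]
0.94 [153.0, 206.3, 170.1, 266.4] [0.44977096 0.3719124 ] [0.38223637 0.35290723] [0.52481084 0.39178114]
tray ((0.4544224441051483, 0.34563422203063965), (0.2655174136161804, 0.18365122377872467), 2.047559976577759)
   .. [0.586, 0.877, 0.046] [0.0004, 0.0002, 0.1624]
(0.6236, 0.1057, 0.17, -60) [0.94, 0.479, 0.046] [0.0004, 0.0002, 0.1624]
(0.6236, 0.1057, 0.08, -60) [0.0, -0.0, 0.6] [0.0, 0.0, 0.0]
```

Run:
```python
from h import *
plan([(.60,.03,.2,75)])
```

```text
.. [0.343, 0.754, -0.035] [-0.0, 0.0003, -0.1417]
   .. [-0.016, 0.828, -0.035] [-0.0, 0.0003, -0.1417]
(0.6, 0.03, 0.2, 75) [-0.371, 0.741, -0.035] [-0.0, 0.0003, -0.1417]
```

```bash
python3 -m creep '[[[0.08,0.19,0],[0,0,-0.035]],[[0.17,0.38,0],[0,0,-0.07]],[[0.25,0.57,0],[0,0,-0.105]],[[0.34,0.754,-0.03],[0,0,-0.14]],[[0.34,0.754,-0.03],[0,0,-0.1417]]]'
python3 -m creep '[[[0,0.2,0],[0,0,-0.035]],[[0,0.4,0],[0,0,-0.07]],[[0,0.6,0],[0,0,-0.105]],[[-0.016,0.828,-0.03],[0,0,-0.14]],[[-0.016,0.828,-0.03],[0,0,-0.1417]]]'
python3 -m creep '[[[-0.08,0.19,0],[0,0,-0.035]],[[-0.17,0.38,0],[0,0,-0.07]],[[-0.25,0.57,0],[0,0,-0.105]],[[-0.37,0.741,-0.03],[0,0,-0.14]],[[-0.37,0.741,-0.03],[0,0,-0.1417]]]'
python3 - <<'E'
from h import *
im=snap('wrist','w4.png');sc=snap('scene')
for c,i in(('wrist',im),('scene',sc)):
    for r in silhouettes('jar',c)[:2]:
        v,u=np.nonzero(r['region']);print(c,r['conf'],r['rect'],fitrev([(i,r['region'])],JR,p2w(i,[[u.mean(),v.mean()]],.09)[0,:2],.063))
plan([(.6236,.1057,.15,75)])
E
```

```text
time: 10.02
position: [0.5054, 0.2551, 0.1893]
tcp_rot: [0.001, 0.978, 0.209, -0.001]
ft_force: [-0.2, 1.0, 0.3]
opening: 0.0852
gripper_force: 0.0
time: 10.43
position: [0.5536, 0.1406, 0.1941]
tcp_rot: [0.001, 0.908, 0.419, -0.001]
ft_force: [-0.0, -0.3, 0.4]
opening: 0.0857
gripper_force: 0.0
time: 10.85
position: [0.6016, 0.0264, 0.1986]
tcp_rot: [0.001, 0.793, 0.609, -0.001]
ft_force: [-0.1, -0.8, 1.5]
opening: 0.0854
gripper_force: 0.0
wrist 0.66 [279.0, 48.4, 358.6, 134.1] (array([0.62076332, 0.1008407 ]), np.float64(0.2730749223712568))
scene 0.8 [362.6, 189.5, 382.5, 218.5] (array([0.62248543, 0.10617643]), np.float64(0.16128269707809303))
scene 0.35 [259.0, 174.0, 407.4, 271.6] (array([ 0.7224489 , -0.10936201]), np.float64(0.9128282421699757))
(0.6236, 0.1057, 0.15, 75) [0.517, 0.025, 0.321] [-0.0006, -0.0001, -0.0007]
```

```bash
python3 -m creep '[[[0.2,0.02,0],[0,0,0]],[[0.4,0.02,0],[0,0,0]],[[0.51,0.028,0.1],[0,0,0]],[[0.51,0.028,0.25],[0,0,0]],[[0.51,0.028,0.32],[0,0,0]]]'
python3 - <<'E'
from h import *
print(sense()['position']);im=snap('wrist','w5.png')
plan([(.623,.1057,.076,75)])
E
```

```text
time: 11.47
position: [0.6225, 0.1064, 0.1483]
tcp_rot: [-0.001, 0.793, 0.61, -0.001]
ft_force: [-0.1, -0.9, -0.8]
opening: 0.0853
gripper_force: 0.0
[0.62251604 0.10644458 0.14832383]
(0.623, 0.1057, 0.076, 75) [0.006, 0.015, 0.467] [-0.0023, 0.0007, 0.0004]
```

View pics/w5.png

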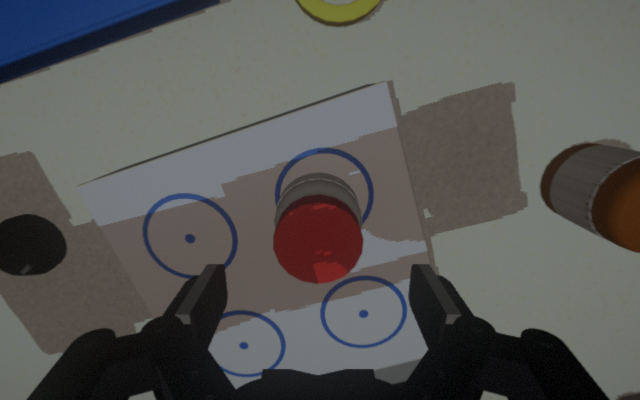

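The jar's lid (318,238) is centred between the fingers. Descend, grip, lift.

```bash
python3 -m creep '[[[0,0.01,0.12],[0,0,0]],[[0,0.01,0.24],[0,0,0]],[[0,0.01,0.36],[0,0,0]],[[0,0.01,0.467],[0,0,0]],[[0,0.01,0.467],[0,0,0]]]'
python3 -m creep '[[[0,0,0],[0,0,0]],[[0,0,0],[0,0,0]],[[0,0,0],[0,0,0]],[[0,0,0],[0,0,0]],[[0,0,0],[0,0,0]]]' 0.4 40
python3 -m creep '[[[0,0,-0.1],[0,0,0]],[[0,0,-0.25],[0,0,0]],[[0,0,-0.45],[0,0,0]],[[0,0,-0.6],[0,0,0]],[[0,0,-0.6],[0,0,0]]]'
python3 - <<'E'
from h import *
plan([(.455,.303,.165,90),(.455,.303,.02,90)])
E
```

```text
time: 11.93
position: [0.6227, 0.1031, 0.0774]
tcp_rot: [-0.002, 0.794, 0.608, -0.003]
ft_force: [-1.7, -0.1, -0.1]
opening: 0.0854
gripper_force: 0.0
time: 12.35
position: [0.6272, 0.1033, 0.0836]
tcp_rot: [0.001, 0.793, 0.609, 0.001]
ft_force: [-2.6, -0.3, 6.7]
opening: 0.057
gripper_force: 43.5
time: 12.77
position: [0.6296, 0.1033, 0.1781]
tcp_rot: [0.003, 0.793, 0.609, 0.004]
ft_force: [1.4, -0.3, -1.0]
opening: 0.0568
gripper_force: 43.2
   .. [0.492, -0.735, 0.038] [0.0017, -0.0003, -0.0417]
(0.455, 0.303, 0.165, 90) [0.584, -0.664, 0.041] [0.0017, -0.0003, -0.0417]
(0.455, 0.303, 0.02, 90) [0.0, -0.0, 0.967] [0.0, 0.0, 0.0]
```

```bash
python3 -m creep '[[[0.12,-0.18,0],[0,0,-0.01]],[[0.24,-0.36,0.0],[0,0,-0.02]],[[0.36,-0.54,0],[0,0,-0.03]],[[0.49,-0.735,0.038],[0,0,-0.0417]],[[0.49,-0.735,0.038],[0,0,-0.0417]]]'
python3 -m creep '[[[0.14,-0.18,0],[0,0,-0.01]],[[0.28,-0.36,0.0],[0,0,-0.02]],[[0.42,-0.54,0],[0,0,-0.03]],[[0.58,-0.664,0.038],[0,0,-0.0417]],[[0.58,-0.664,0.038],[0,0,-0.0417]]]'
python3 -m creep '[[[0,0,0.2],[0,0,0]],[[0,0,0.4],[0,0,0]],[[0,0,0.55],[0,0,0]],[[0,0,0.65],[0,0,0]],[[0,0,0.65],[0,0,0]]]'
python3 - <<'E'
from h import *
plan([(.455,.303,.030,90)])
E
```

```text
time: 13.18
position: [0.5335, 0.2065, 0.1632]
tcp_rot: [-0.002, 0.75, 0.661, -0.001]
ft_force: [-0.3, 0.2, -2.3]
opening: 0.0567
gripper_force: 43.3
time: 13.6
position: [0.4472, 0.3052, 0.1581]
tcp_rot: [-0.002, 0.705, 0.709, -0.001]
ft_force: [-0.3, 0.3, -2.2]
opening: 0.0569
gripper_force: 43.4
time: 14.02
position: [0.4479, 0.3, 0.0575]
tcp_rot: [-0.001, 0.707, 0.707, -0.004]
ft_force: [0.4, -0.9, -1.6]
opening: 0.0571
gripper_force: 43.4
(0.455, 0.303, 0.03, 90) [0.021, 0.049, 0.183] [-0.0023, 0.0012, -0.0001]
```

```bash
python3 -m creep '[[[0.01,0.02,0.05],[0,0,0]],[[0.02,0.04,0.1],[0,0,0]],[[0.02,0.05,0.15],[0,0,0]],[[0.02,0.05,0.175],[0,0,0]],[[0.02,0.05,0.175],[0,0,0]]]'
python3 -m creep '[[[0,0,0],[0,0,0]],[[0,0,0],[0,0,0]],[[0,0,0],[0,0,0]],[[0,0,-0.1],[0,0,0]],[[0,0,-0.25],[0,0,0]]]' 1
python3 -m creep '[[[0,0,-0.2],[0,0,0]],[[0,0,-0.5],[0,0,0]],[[0,0,-0.75],[0,0,0]],[[0,0,-0.9],[0,0,0]],[[0,0,-0.9],[0,0,0]]]'
python3 - <<'E'
from h import *
im=snap('wrist','w6.png');sc=snap('scene');tp=snap('top')
for r in silhouettes('jar','scene')[:1]: print('jar sc',r['conf'],r['rect'])
for r in silhouettes('jar','top')[:1]:
    v,u=np.nonzero(r['region']);print('jar',r['conf'],r['rect'],fitrev([(tp,r['region'])],JR,p2w(tp,[[u.mean(),v.mean()]],.04)[0,:2],.005))
for r in silhouettes('flask0','top'):
    if r['conf']>.4:
        v,u=np.nonzero(r['region']);print('fl',r['conf'],r['rect'],fitrev([(tp,r['region'])],FL,p2w(tp,[[u.mean(),v.mean()]],.04)[0,:2],0))
plan([(.5342,-.2750,.2,90)])
E
```

```text
time: 14.43
position: [0.4583, 0.3047, 0.0353]
tcp_rot: [-0.0, 0.707, 0.707, -0.001]
ft_force: [-0.6, -0.6, -1.3]
opening: 0.057
gripper_force: 43.4
time: 14.85
position: [0.4567, 0.3041, 0.0721]
tcp_rot: [-0.001, 0.707, 0.707, -0.002]
ft_force: [-0.7, -0.3, 0.3]
opening: 0.0855
gripper_force: 0.0
time: 15.27
position: [0.4622, 0.3069, 0.2167]
tcp_rot: [0.002, 0.707, 0.707, 0.006]
ft_force: [0.4, -0.3, -0.1]
opening: 0.0857
gripper_force: 0.0
jar sc 0.77 [394.6, 160.6, 415.0, 185.3]
jar 0.68 [171.6, 222.5, 205.0, 247.6] (array([0.45795946, 0.30158206]), np.float64(0.14406218156929818))
fl 0.75 [411.7, 192.3, 439.8, 220.0] (array([ 0.53524971, -0.27375134]), np.float64(0.06152740409588094))
fl 0.66 [451.7, 236.2, 486.6, 263.0] (array([ 0.42518174, -0.37136875]), np.float64(0.06604297175539632))
fl 0.56 [403.4, 232.7, 435.9, 260.8] (array([ 0.43185497, -0.25756003]), np.float64(0.05056765890201332))
fl 0.51 [243.0, 132.6, 389.8, 242.5] (array([0.66681964, 0.07455279]), np.float64(0.9614146920121943))
   .. [-0.966, 0.128, 0.012] [-0.0002, 0.0001, -0.0]
   .. [-0.966, 0.128, 0.012] [-0.0002, 0.0001, -0.0]
   .. [-0.966, 0.128, 0.011] [-0.0002, 0.0001, -0.0]
(0.5342, -0.275, 0.2, 90) [-0.966, 0.128, 0.011] [-0.0002, 0.0001, -0.0]
```

```bash
python3 -m creep '[[[-0.24,0.03,0],[0,0,0]],[[-0.48,0.06,0],[0,0,0]],[[-0.72,0.1,0],[0,0,0]],[[-0.966,0.128,0.012],[0,0,0]],[[-0.966,0.128,0.012],[0,0,0]]]' 0.5 20
python3 -m creep '[[[-0.24,0.03,0],[0,0,0]],[[-0.48,0.06,0],[0,0,0]],[[-0.72,0.1,0],[0,0,0]],[[-0.966,0.128,0.012],[0,0,0]],[[-0.966,0.128,0.012],[0,0,0]]]'
python3 -m creep '[[[-0.24,0.03,0],[0,0,0]],[[-0.48,0.06,0],[0,0,0]],[[-0.72,0.1,0],[0,0,0]],[[-0.966,0.128,0.012],[0,0,0]],[[-0.966,0.128,0.012],[0,0,0]]]'
python3 -m creep '[[[-0.24,0.03,0],[0,0,0]],[[-0.48,0.06,0],[0,0,0]],[[-0.72,0.1,0],[0,0,0]],[[-0.966,0.128,0.012],[0,0,0]],[[-0.966,0.128,0.012],[0,0,0]]]'
python3 - <<'E'
from h import *
sc=snap('scene');im=snap('wrist','w7.png')
for r in silhouettes('flask0','wrist'):
    if r['conf']>.4:
        v,u=np.nonzero(r['region']);print('wfl',r['conf'],r['rect'],fitrev([(im,r['region'])],FL,p2w(im,[[u.mean(),v.mean()]],.08)[0,:2],0))
for r in silhouettes('flask0','scene'):
    if r['conf']>.4:
        v,u=np.nonzero(r['region']);print('sfl',r['conf'],r['rect'],fitrev([(sc,r['region'])],FL,p2w(sc,[[u.mean(),v.mean()]],.05)[0,:2],0))
plan([(.5342,-.2748,.14,90),(.5342,-.2748,.055,90)])
E
```

```text
time: 15.98
position: [0.4775, 0.1547, 0.2048]
tcp_rot: [0.0, 0.709, 0.705, -0.002]
ft_force: [-0.2, -0.1, -0.7]
opening: 0.0427
gripper_force: 0.0
time: 16.4
position: [0.4968, 0.01, 0.2034]
tcp_rot: [0.0, 0.709, 0.705, -0.002]
ft_force: [-0.0, -0.6, -0.0]
opening: 0.0429
gripper_force: 0.0
time: 16.82
position: [0.516, -0.1346, 0.2017]
tcp_rot: [0.0, 0.709, 0.705, -0.001]
ft_force: [-0.6, 0.4, 1.0]
opening: 0.0425
gripper_force: 0.0
time: 17.23
position: [0.535, -0.2793, 0.1995]
tcp_rot: [-0.0, 0.709, 0.706, -0.001]
ft_force: [-0.8, 0.7, 1.0]
opening: 0.0428
gripper_force: 0.0
wfl 0.94 [286.5, 140.5, 347.7, 215.1] (array([ 0.5339645 , -0.27472873]), np.float64(0.04365758266935887))
wfl 0.93 [182.3, 226.0, 251.7, 309.7] (array([ 0.42493435, -0.37316951]), np.float64(0.13205222077703446))
wfl 0.63 [163.3, 125.0, 250.0, 197.5] (array([ 0.43094312, -0.25901214]), np.float64(0.03977269872049621))
sfl 0.87 [182.9, 194.8, 206.7, 230.3] (array([ 0.4223903 , -0.37233546]), np.float64(0.14650660327217638))
sfl 0.71 [397.5, 160.3, 414.1, 180.8] (array([0.4435957 , 0.31620069]), np.float64(0.5187761220563294))
sfl 0.65 [219.9, 186.3, 239.8, 221.6] (array([ 0.42921005, -0.25997437]), np.float64(0.6352644027418392))
sfl 0.59 [222.1, 207.9, 245.0, 248.5] (array([ 0.5346943, -0.2751114]), np.float64(0.07368991235907328))
(0.5342, -0.2748, 0.14, 90) [-0.013, -0.005, 0.401] [-0.0006, -0.0006, 0.0001]
(0.5342, -0.2748, 0.055, 90) [0.0, -0.0, 0.567] [0.0, 0.0, 0.0]
```

View pics/w7.png

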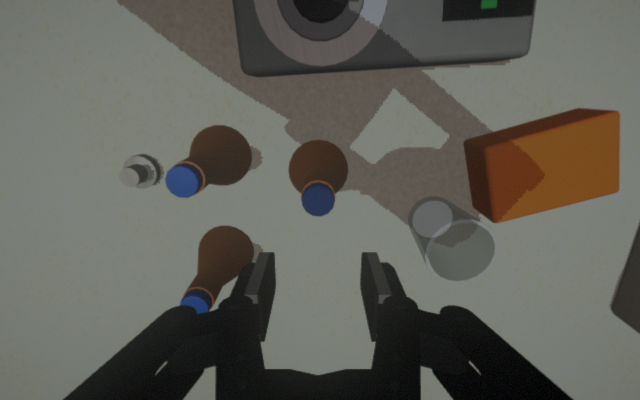

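Flask stopper at (318,198), centred between the fingers. The second flask is at (225,250) and the third at (220,155). Descend and grip lightly, closing in small steps.

```bash
python3 -m creep '[[[0,-0.005,0.2],[0,0,0]],[[0,-0.005,0.4],[0,0,0]],[[0,-0.005,0.6],[0,0,0]],[[0,-0.005,0.7],[0,0,0]],[[0,-0.005,0.7],[0,0,0]]]'
python3 - <<'E'
from h import *
plan([(.534,-.2748,.055,90)])
E
```

```text
time: 17.85
position: [0.5317, -0.2705, 0.0914]
tcp_rot: [-0.004, 0.706, 0.708, -0.001]
ft_force: [-0.4, 0.7, -0.2]
opening: 0.0429
gripper_force: 0.0
(0.534, -0.2748, 0.055, 90) [-0.03, 0.017, 0.243] [-0.0023, -0.0017, 0.0006]
```

```bash
python3 -m creep '[[[0,0,0.06],[0,0,0]],[[0,0,0.12],[0,0,0]],[[0,0,0.18],[0,0,0]],[[0,0,0.24],[0,0,0]],[[0,0,0.24],[0,0,0]]]'
python3 -m creep '[[[0,0,0],[0,0,0]],[[0,0,0],[0,0,0]],[[0,0,0],[0,0,0]],[[0,0,0],[0,0,0]],[[0,0,0],[0,0,0]]]' 0.42
python3 - <<'E'
from h import *
plan([(.534,-.2748,.055,90)])
E
```

```text
time: 18.27
position: [0.5336, -0.2739, 0.0585]
tcp_rot: [-0.001, 0.707, 0.707, -0.0]
ft_force: [-0.3, 0.8, -0.5]
opening: 0.0426
gripper_force: 0.0
time: 18.68
position: [0.5349, -0.2749, 0.0608]
tcp_rot: [0.0, 0.707, 0.707, 0.0]
ft_force: [0.2, -0.2, 0.4]
opening: 0.0356
gripper_force: 0.0
(0.534, -0.2748, 0.055, 90) [0.001, -0.006, 0.039] [0.0003, 0.0002, -0.0001]
```

```bash
python3 -m creep '[[[0,-0.006,0.015],[0,0,0]],[[0,-0.006,0.03],[0,0,0]],[[0,-0.006,0.03],[0,0,0]],[[0,-0.006,0.03],[0,0,0]],[[0,-0.006,0.03],[0,0,0]]]' 0.38 20
python3 -m creep '[[[0,0,0],[0,0,0]],[[0,0,0],[0,0,0]],[[0,0,0],[0,0,0]],[[0,0,0],[0,0,0]],[[0,0,0],[0,0,0]]]' 0.34 20
python3 -m creep '[[[0,0,0],[0,0,0]],[[0,0,0],[0,0,0]],[[0,0,0],[0,0,0]],[[0,0,0],[0,0,0]],[[0,0,0],[0,0,0]]]' 0.3 20
python3 - <<'E'
from h import *
plan([(.534,-.2748,.2,90)])
E
```

```text
time: 19.1
position: [0.5336, -0.2746, 0.0557]
tcp_rot: [-0.0, 0.707, 0.707, -0.0]
ft_force: [0.6, -0.5, 0.0]
opening: 0.0325
gripper_force: 0.1
time: 19.52
position: [0.5337, -0.2746, 0.0558]
tcp_rot: [0.0, 0.707, 0.707, 0.0]
ft_force: [0.8, 0.9, -0.3]
opening: 0.0292
gripper_force: 4.7
time: 19.93
position: [0.5337, -0.2746, 0.0559]
tcp_rot: [0.0, 0.707, 0.707, 0.0]
ft_force: [-1.2, 0.8, 1.0]
opening: 0.0277
gripper_force: 19.0
(0.534, -0.2748, 0.2, 90) [-0.001, 0.002, -0.961] [0.0, 0.0, -0.0]
```

```bash
python3 -m creep '[[[0,0,-0.1],[0,0,0]],[[0,0,-0.3],[0,0,0]],[[0,0,-0.5],[0,0,0]],[[0,0,-0.75],[0,0,0]],[[0,0,-0.96],[0,0,0]]]'
python3 - <<'E'
from h import *
print(sense()['gripper_force'],sense()['opening'])
plan([(.6351,.0040,.2,90)],dict(position=[.534,-.2748,.2],tcp_rot=[0,.7071,.7071,0]))
E
```

```text
time: 20.35
position: [0.5333, -0.2745, 0.2013]
tcp_rot: [-0.0, 0.707, 0.707, -0.0]
ft_force: [1.2, -1.0, -0.4]
opening: 0.0278
gripper_force: 19.0
19.021657953271642 0.027768992033003672
   .. [0.929, 0.337, 0.0] [-0.0, -0.0, 0.0]
(0.6351, 0.004, 0.2, 90) [0.929, 0.337, 0.0] [-0.0, -0.0, 0.0]
```

```bash
python3 -m creep '[[[0.15,0.06,0],[0,0,0]],[[0.4,0.15,0],[0,0,0]],[[0.65,0.24,0],[0,0,0]],[[0.85,0.31,0],[0,0,0]],[[0.929,0.337,0],[0,0,0]]]'
python3 -m creep '[[[0.15,0.06,0],[0,0,0]],[[0.4,0.15,0],[0,0,0]],[[0.65,0.24,0],[0,0,0]],[[0.85,0.31,0],[0,0,0]],[[0.929,0.337,0],[0,0,0]]]'
python3 -m creep '[[[0,0,0],[0,0,0]],[[0,0,0],[0,0,0]],[[0,0,0],[0,0,0]],[[0,0,0],[0,0,0]],[[0,0,0],[0,0,0]]]'
python3 - <<'E'
from h import *
im=snap('wrist','w8.png');tp=snap('top')
r=fitstir([im],[.5768,.0555,.0613]);print('stir wrist',r)
x,y,a=r[0]
for i,j in((1,1),(1,-1),(-1,1),(-1,-1)):print(i,j,x+.055*(i*np.cos(a)-j*np.sin(a)),y+.055*(i*np.sin(a)+j*np.cos(a)))
print(sense()['position'],sense()['gripper_force'])
for r in silhouettes('flask0','wrist')[:2]+silhouettes('flask0','top')[:4]: print('fl',r['conf'],r['rect'])
plan([(.6351,.0040,.2,90)])
E
```

```text
time: 20.77
position: [0.5848, -0.1313, 0.1994]
tcp_rot: [-0.001, 0.706, 0.708, 0.001]
ft_force: [-0.0, 0.5, -1.8]
opening: 0.028
gripper_force: 18.9
time: 21.18
position: [0.6353, 0.0077, 0.1993]
tcp_rot: [-0.001, 0.706, 0.708, 0.0]
ft_force: [1.1, 0.0, -1.2]
opening: 0.0275
gripper_force: 18.9
time: 21.6
position: [0.6345, 0.0025, 0.1998]
tcp_rot: [0.0, 0.708, 0.706, -0.0]
ft_force: [0.5, -0.4, -1.3]
opening: 0.0278
gripper_force: 18.9
stir wrist (array([0.57636692, 0.05441005, 0.05374363]), np.float64(0.4582834243774414))
1 1 0.6283330363767381 0.11228511773792485
1 -1 0.6342419901789317 0.0024439402817288403
-1 1 0.5184918589205422 0.10637616393573127
-1 -1 0.5244008127227358 -0.0034650135204647436
[0.63462997 0.00288011 0.19990486] 18.928796983673237
fl 0.77 [449.7, 236.9, 487.1, 261.6]
fl 0.63 [406.8, 235.0, 434.0, 259.1]
fl 0.32 [200.4, 138.0, 215.7, 166.3]
(0.6351, 0.004, 0.2, 90) [0.005, 0.003, -0.001] [0.0, 0.0, -0.0004]
```

View pics/w8.png

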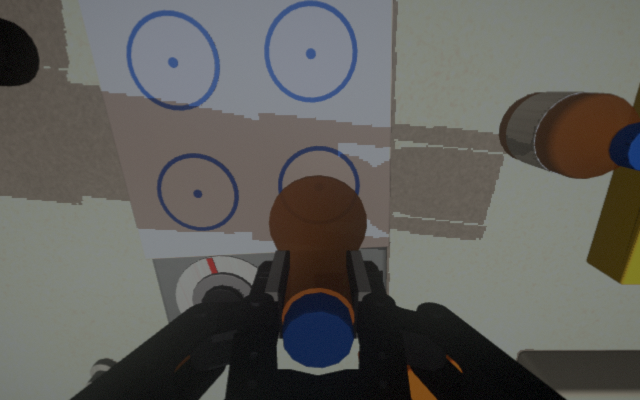

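The flask hangs upright over the lower right ring; ring dots at (172,62), (310,54), (197,193), with the red mark at (211,265). I'll cross-check the dots.

Run:
```python
from h import *
im=snap('wrist'); b=blue(im)
n,l,st,ce=cv2.connectedComponentsWithStats(b[:245].astype(np.uint8))
for i in range(1,n):
    if 15<st[i,4]<160: print(st[i],ce[i],p2w(im,[ce[i]],.063)[0])
```

```text
[305  49  11  12 102] [310.06862745  54.47058824] [0.62827013 0.1128933  0.063     ]
[168  58  10  11  93] [172.46236559  63.04301075] [0.51775161 0.1068369  0.063     ]
[194 191   8   8  47] [197.14893617 194.17021277] [ 0.52395272 -0.00374688  0.063     ]
```

```bash
python3 -m creep '[[[0,0,0.1],[0,0,0]],[[0,0,0.22],[0,0,0]],[[0,0,0.34],[0,0,0]],[[0,0,0.42],[0,0,0]],[[0,0,0.46],[0,0,0]]]'
python3 -m creep '[[[0,0,0],[0,0,0]],[[0,0,0.01],[0,0,0]],[[0,0,0.02],[0,0,0]],[[0,0,0.03],[0,0,0]],[[0,0,0.04],[0,0,0]]]'
python3 -m creep '[[[0,0,0],[0,0,0]],[[0,0,0.005],[0,0,0]],[[0,0,0.01],[0,0,0]],[[0,0,0.01],[0,0,0]],[[0,0,0.01],[0,0,0]]]'
python3 -c "
from h import *
plan([(.6346,.0024,.119,90)])"
```

```text
time: 22.27
position: [0.6334, 0.0041, 0.1284]
tcp_rot: [-0.001, 0.707, 0.707, -0.001]
ft_force: [-1.0, -0.3, -1.5]
opening: 0.0283
gripper_force: 18.9
time: 22.68
position: [0.6354, 0.004, 0.1258]
tcp_rot: [0.001, 0.707, 0.707, 0.001]
ft_force: [-0.0, -0.5, -0.7]
opening: 0.0279
gripper_force: 18.9
time: 23.1
position: [0.6347, 0.0041, 0.1233]
tcp_rot: [-0.0, 0.707, 0.707, -0.0]
ft_force: [0.4, 0.1, -1.2]
opening: 0.028
gripper_force: 18.9
(0.6346, 0.0024, 0.119, 90) [-0.011, -0.001, 0.029] [-0.0, -0.0, -0.0]
```

```bash
python3 -m creep '[[[-0.01,0,0.005],[0,0,0]],[[-0.01,0,0.01],[0,0,0]],[[-0.01,0,0.015],[0,0,0]],[[-0.01,0,0.02],[0,0,0]],[[-0.01,0,0.02],[0,0,0]]]'
python3 -m creep '[[[0,0,0],[0,0,0]],[[0,0,0.004],[0,0,0]],[[0,0,0.004],[0,0,0]],[[0,0,0.008],[0,0,0]],[[0,0,0.008],[0,0,0]]]'
python3 -c "
from h import *
plan([(.6346,.0024,.119,90)])"
```

```text
time: 23.52
position: [0.6346, 0.0026, 0.12]
tcp_rot: [-0.0, 0.707, 0.707, -0.0]
ft_force: [0.0, 0.6, -1.2]
opening: 0.0277
gripper_force: 18.9
time: 23.93
position: [0.6348, 0.0026, 0.1191]
tcp_rot: [0.0, 0.707, 0.707, 0.0]
ft_force: [-0.3, -0.6, -0.2]
opening: 0.0278
gripper_force: 18.9
(0.6346, 0.0024, 0.119, 90) [-0.001, -0.001, 0.001] [0.0, 0.0, -0.0]
```

```bash
python3 -m creep '[[[0,0,0],[0,0,0]],[[0,0,0],[0,0,0]],[[0,0,0],[0,0,0]],[[0,0,0],[0,0,0]],[[0,0,0],[0,0,0]]]' 0.5
python3 -m creep '[[[0,0,-0.1],[0,0,0]],[[0,0,-0.3],[0,0,0]],[[0,0,-0.5],[0,0,0]],[[0,0,-0.65],[0,0,0]],[[0,0,-0.7],[0,0,0]]]'
python3 - <<'E'
from h import *
tp=snap('top')
for r in silhouettes('flask0','top'):
    if r['conf']>.4:
        v,u=np.nonzero(r['region']);print('fl',r['conf'],r['rect'],fitrev([(tp,r['region'])],FL,p2w(tp,[[u.mean(),v.mean()]],.04)[0,:2],.063 if u.mean()<400 else 0))
plan([(.4308,-.2591,.2,90),(.4308,-.2591,.0608,90)],dict(position=[.6346,.0024,.224],tcp_rot=[0,.7071,.7071,0]))
E
```

```text
time: 24.35
position: [0.6349, 0.0026, 0.1192]
tcp_rot: [0.0, 0.707, 0.707, 0.0]
ft_force: [-0.4, 0.1, -0.2]
opening: 0.0429
gripper_force: 0.0
time: 24.77
position: [0.637, 0.0023, 0.2292]
tcp_rot: [0.003, 0.707, 0.707, 0.002]
ft_force: [0.3, 0.3, 0.6]
opening: 0.0426
gripper_force: 0.0
fl 0.78 [452.2, 236.8, 484.9, 260.8] (array([ 0.42493454, -0.37119343]), np.float64(0.06568154057670345))
fl 0.76 [407.9, 233.5, 433.1, 259.3] (array([ 0.43127948, -0.25867184]), np.float64(0.07658039793115617))
   .. [-0.872, -0.679, 0.08] [-0.0, -0.0, 0.0]
(0.4308, -0.2591, 0.2, 90) [-0.872, -0.679, 0.08] [-0.0, -0.0, 0.0]
(0.4308, -0.2591, 0.0608, 90) [-0.0, -0.0, 0.928] [0.0, 0.0, 0.0]
```

```bash
python3 -m creep '[[[-0.2,-0.16,0.02],[0,0,0]],[[-0.4,-0.31,0.04],[0,0,0]],[[-0.6,-0.47,0.06],[0,0,0]],[[-0.8,-0.62,0.08],[0,0,0]],[[-0.872,-0.679,0.08],[0,0,0]]]'
python3 -m creep '[[[-0.2,-0.16,0.02],[0,0,0]],[[-0.4,-0.31,0.04],[0,0,0]],[[-0.6,-0.47,0.06],[0,0,0]],[[-0.8,-0.62,0.08],[0,0,0]],[[-0.872,-0.679,0.08],[0,0,0]]]'
python3 -m creep '[[[0,0,0],[0,0,0]],[[0,0,0],[0,0,0]],[[0,0,0],[0,0,0]],[[0,0,0],[0,0,0]],[[0,0,0],[0,0,0]]]'
python3 - <<'E'
from h import *
im=snap('wrist','w9.png')
for r in silhouettes('flask0','wrist'):
    if r['conf']>.4:
        v,u=np.nonzero(r['region']);print('wfl',r['conf'],r['rect'],fitrev([(im,r['region'])],FL,p2w(im,[[u.mean(),v.mean()]],.08)[0,:2],0))
tp=snap('top')
for r in silhouettes('flask0','top')+silhouettes('flask0','scene'):
    if r['conf']>.3: print(r['conf'],r['rect'])
plan([(.4308,-.2591,.06,90)])
E
```

```text
time: 25.28
position: [0.5288, -0.1305, 0.2084]
tcp_rot: [-0.002, 0.708, 0.706, -0.002]
ft_force: [-0.1, 0.6, 0.0]
opening: 0.0429
gripper_force: 0.0
time: 25.7
position: [0.4276, -0.2609, 0.1974]
tcp_rot: [-0.002, 0.708, 0.706, -0.001]
ft_force: [0.1, 0.8, 1.2]
opening: 0.0427
gripper_force: 0.0
time: 26.12
position: [0.4317, -0.2579, 0.1998]
tcp_rot: [-0.0, 0.706, 0.708, 0.0]
ft_force: [-0.2, 0.4, 0.1]
opening: 0.0426
gripper_force: 0.0
wfl 0.96 [287.2, 143.4, 344.2, 220.7] (array([ 0.43091757, -0.25938048]), np.float64(0.043678240542516004))
wfl 0.96 [285.0, 237.7, 340.0, 334.7] (array([ 0.42543559, -0.37235903]), np.float64(0.049395827656101086))
0.73 [292.5, 147.0, 315.8, 179.4]
0.6 [407.4, 235.9, 435.7, 257.4]
0.87 [182.9, 194.8, 206.7, 230.3]
0.71 [397.5, 160.3, 414.1, 180.8]
0.65 [219.9, 186.3, 239.8, 221.6]
0.59 [222.1, 207.9, 245.0, 248.5]
(0.4308, -0.2591, 0.06, 90) [-0.003, -0.004, 0.934] [0.0, 0.0, 0.0003]
```

```bash
python3 -m creep '[[[-0.003,-0.004,0.2],[0,0,0]],[[-0.003,-0.004,0.4],[0,0,0]],[[-0.003,-0.004,0.6],[0,0,0]],[[-0.003,-0.004,0.8],[0,0,0]],[[-0.003,-0.004,0.934],[0,0,0]]]'
python3 -m creep '[[[0,0,0],[0,0,0]],[[0,0,0],[0,0,0]],[[0,0,0],[0,0,0]],[[0,0,0],[0,0,0]],[[0,0,0],[0,0,0]]]' 0.42
python3 -c "
from h import *
plan([(.4308,-.2592,.0558,90)])"
```

```text
time: 26.78
position: [0.4293, -0.2583, 0.0573]
tcp_rot: [-0.001, 0.707, 0.707, -0.0]
ft_force: [-0.8, 0.2, -0.6]
opening: 0.0427
gripper_force: 0.0
time: 27.2
position: [0.4317, -0.2604, 0.062]
tcp_rot: [0.002, 0.707, 0.707, 0.0]
ft_force: [0.4, -0.9, 0.2]
opening: 0.036
gripper_force: 0.0
(0.4308, -0.2592, 0.0558, 90) [0.008, -0.006, 0.041] [0.0009, 0.0007, -0.0]
```

```bash
python3 -m creep '[[[0.005,-0.003,0.015],[0,0,0]],[[0.005,-0.003,0.03],[0,0,0]],[[0.005,-0.003,0.035],[0,0,0]],[[0.005,-0.003,0.035],[0,0,0]],[[0.005,-0.003,0.035],[0,0,0]]]' 0.38 20
python3 -m creep '[[[0,0,0],[0,0,0]],[[0,0,0],[0,0,0]],[[0,0,0],[0,0,0]],[[0,0,0],[0,0,0]],[[0,0,0],[0,0,0]]]' 0.34 20
python3 -m creep '[[[0,0,0],[0,0,0]],[[0,0,0],[0,0,0]],[[0,0,0],[0,0,0]],[[0,0,0],[0,0,0]],[[0,0,0],[0,0,0]]]' 0.3 20
python3 -c "
from h import *
s=sense();print(s['position'])
plan([(.4308,-.2591,.2,90),(.5240,-.0037,.2,90)])"
```

```text
time: 27.62
position: [0.4299, -0.2586, 0.0547]
tcp_rot: [-0.0, 0.707, 0.707, -0.0]
ft_force: [0.3, 0.4, 0.0]
opening: 0.0323
gripper_force: 0.0
time: 28.03
position: [0.4299, -0.2587, 0.0547]
tcp_rot: [-0.0, 0.707, 0.707, -0.0]
ft_force: [-0.8, -0.2, -0.0]
opening: 0.0292
gripper_force: 8.7
time: 28.45
position: [0.43, -0.2587, 0.0548]
tcp_rot: [0.0, 0.707, 0.707, 0.0]
ft_force: [-1.1, 0.9, 0.8]
opening: 0.0281
gripper_force: 18.9
[ 0.4300061  -0.25871741  0.05478238]
(0.4308, -0.2591, 0.2, 90) [-0.003, 0.005, -0.968] [0.0, -0.0, -0.0]
   .. [0.851, 0.311, 0.0] [0.0, 0.0, 0.0]
(0.524, -0.0037, 0.2, 90) [0.851, 0.311, 0.0] [0.0, 0.0, 0.0]
```

```bash
python3 -m creep '[[[0,0,-0.1],[0,0,0]],[[0,0,-0.3],[0,0,0]],[[0,0,-0.5],[0,0,0]],[[0,0,-0.75],[0,0,0]],[[0,0,-0.968],[0,0,0]]]'
python3 -m creep '[[[0.15,0.06,0],[0,0,0]],[[0.35,0.13,0],[0,0,0]],[[0.55,0.2,0],[0,0,0]],[[0.75,0.28,0],[0,0,0]],[[0.851,0.315,0],[0,0,0]]]'
python3 -m creep '[[[0.15,0.06,0],[0,0,0]],[[0.35,0.13,0],[0,0,0]],[[0.55,0.2,0],[0,0,0]],[[0.75,0.28,0],[0,0,0]],[[0.851,0.315,0],[0,0,0]]]'
python3 -m creep '[[[0,0,0],[0,0,0]],[[0,0,0],[0,0,0]],[[0,0,0],[0,0,0]],[[0,0,0],[0,0,0]],[[0,0,0],[0,0,0]]]'
python3 - <<'E'
from h import *
im=snap('wrist','w10.png'); b=blue(im)
n,l,st,ce=cv2.connectedComponentsWithStats(b[:245].astype(np.uint8))
for i in range(1,n):
    if 15<st[i,4]<160: print(st[i],ce[i],p2w(im,[ce[i]],.063)[0])
for r in silhouettes('flask0','wrist'): print(r['conf'],r['rect'])
plan([(.5240,-.0033,.13,90),(.5240,-.0033,.1178,90)])
E
```

```text
time: 28.87
position: [0.4299, -0.2585, 0.2016]
tcp_rot: [0.0, 0.707, 0.707, 0.0]
ft_force: [-0.1, -1.2, 0.1]
opening: 0.0283
gripper_force: 18.8
time: 29.28
position: [0.4781, -0.1282, 0.1999]
tcp_rot: [-0.0, 0.707, 0.708, 0.001]
ft_force: [0.7, 0.2, -1.2]
opening: 0.028
gripper_force: 18.8
time: 29.7
position: [0.5253, -0.0003, 0.1999]
tcp_rot: [-0.0, 0.707, 0.708, 0.001]
ft_force: [-0.9, 0.2, -1.2]
opening: 0.0283
gripper_force: 18.8
time: 30.12
position: [0.5243, -0.0045, 0.1999]
tcp_rot: [0.0, 0.708, 0.707, -0.0]
ft_force: [0.2, 0.1, -1.1]
opening: 0.0281
gripper_force: 18.8
[446  38  11  12 100] [451.05  43.37] [0.62909314 0.11288985 0.063     ]
[306  47  11  12 101] [310.82178218  52.20792079] [0.51851415 0.10673641 0.063     ]
[467 144  15  17  74] [473.64864865 152.25675676] [0.66029674 0.0264981  0.063     ]
0.78 [388.6, 120.0, 511.1, 210.8]
0.68 [268.9, 177.9, 364.3, 366.5]
(0.524, -0.0033, 0.13, 90) [0.007, -0.003, 0.466] [0.0, 0.0, -0.0005]
(0.524, -0.0033, 0.1178, 90) [0.0, -0.0, 0.081] [0.0, 0.0, 0.0]
```

```bash
python3 -m creep '[[[0.005,0,0.1],[0,0,0]],[[0.005,0,0.22],[0,0,0]],[[0.005,0,0.34],[0,0,0]],[[0.005,0,0.42],[0,0,0]],[[0.005,0,0.46],[0,0,0]]]'
python3 -m creep '[[[0,0,0],[0,0,0]],[[0,0,0.01],[0,0,0]],[[0,0,0.02],[0,0,0]],[[0,0,0.03],[0,0,0]],[[0,0,0.04],[0,0,0]]]'
python3 -m creep '[[[0,0,0],[0,0,0]],[[0,0,0],[0,0,0]],[[0,0,0],[0,0,0]],[[0,0,0],[0,0,0]],[[0,0,0],[0,0,0]]]'
python3 -c "
from h import *
plan([(.5243,-.0033,.1178,90)])"
```

```text
time: 30.63
position: [0.5233, -0.0029, 0.129]
tcp_rot: [-0.001, 0.707, 0.707, -0.001]
ft_force: [-0.2, -0.1, -0.8]
opening: 0.0284
gripper_force: 18.8
time: 31.05
position: [0.5252, -0.0027, 0.1257]
tcp_rot: [0.001, 0.707, 0.707, 0.0]
ft_force: [0.5, 0.4, -1.7]
opening: 0.0283
gripper_force: 18.8
time: 31.47
position: [0.5246, -0.0026, 0.1251]
tcp_rot: [0.0, 0.707, 0.707, 0.0]
ft_force: [0.0, 1.1, -0.8]
opening: 0.0284
gripper_force: 18.8
(0.5243, -0.0033, 0.1178, 90) [-0.004, -0.002, 0.048] [0.0, -0.0, -0.0]
```

```bash
python3 -m creep '[[[-0.004,0,0.008],[0,0,0]],[[-0.004,0,0.016],[0,0,0]],[[-0.004,0,0.024],[0,0,0]],[[-0.004,0,0.032],[0,0,0]],[[-0.004,0,0.038],[0,0,0]]]'
python3 -m creep '[[[0,0,0],[0,0,0]],[[0,0,0.004],[0,0,0]],[[0,0,0.004],[0,0,0]],[[0,0,0.008],[0,0,0]],[[0,0,0.008],[0,0,0]]]'
python3 -m creep '[[[0,0,0],[0,0,0]],[[0,0,0],[0,0,0]],[[0,0,0],[0,0,0]],[[0,0,0],[0,0,0]],[[0,0,0],[0,0,0]]]'
python3 -c "
from h import *
plan([(.5243,-.0033,.1178,90)])"
```

```text
time: 31.88
position: [0.5244, -0.0033, 0.119]
tcp_rot: [-0.0, 0.707, 0.707, -0.0]
ft_force: [-0.1, -0.8, -1.1]
opening: 0.0283
gripper_force: 18.8
time: 32.3
position: [0.5245, -0.0033, 0.118]
tcp_rot: [-0.0, 0.707, 0.707, -0.0]
ft_force: [-0.5, 0.2, -1.0]
opening: 0.0284
gripper_force: 18.8
time: 32.72
position: [0.5245, -0.0033, 0.1181]
tcp_rot: [0.0, 0.707, 0.707, 0.0]
ft_force: [0.1, 0.7, -1.5]
opening: 0.028
gripper_force: 18.8
(0.5243, -0.0033, 0.1178, 90) [-0.0, -0.001, 0.002] [0.0, -0.0, -0.0]
```

```bash
python3 -m creep '[[[0,0,0.002],[0,0,0]],[[0,0,0.004],[0,0,0]],[[0,0,0.004],[0,0,0]],[[0,0,0.004],[0,0,0]],[[0,0,0.004],[0,0,0]]]'
python3 -m creep '[[[0,0,0],[0,0,0]],[[0,0,0],[0,0,0]],[[0,0,0],[0,0,0]],[[0,0,0],[0,0,0]],[[0,0,0],[0,0,0]]]' 0.5
python3 -m creep '[[[0,0,-0.1],[0,0,0]],[[0,0,-0.3],[0,0,0]],[[0,0,-0.5],[0,0,0]],[[0,0,-0.65],[0,0,0]],[[0,0,-0.7],[0,0,0]]]'
python3 - <<'E'
from h import *
tp=snap('top','t2.png')
for r in silhouettes('flask0','top'):
    if r['conf']>.3:
        v,u=np.nonzero(r['region']);print('fl',r['conf'],r['rect'],fitrev([(tp,r['region'])],FL,p2w(tp,[[u.mean(),v.mean()]],.04)[0,:2],.063 if u.mean()<400 else 0))
plan([(.4254,-.3726,.2,90)],dict(position=[.5244,-.0033,.223],tcp_rot=[0,.7071,.7071,0]))
E
```

```text
time: 33.13
position: [0.5247, -0.0033, 0.1178]
tcp_rot: [0.0, 0.707, 0.707, 0.0]
ft_force: [0.2, 0.3, 2.9]
opening: 0.0283
gripper_force: 19.7
time: 33.55
position: [0.5244, -0.0033, 0.1173]
tcp_rot: [-0.0, 0.707, 0.707, -0.0]
ft_force: [0.5, -0.2, 0.1]
opening: 0.0429
gripper_force: 0.0
time: 33.97
position: [0.5267, -0.0036, 0.2269]
tcp_rot: [0.003, 0.707, 0.707, 0.002]
ft_force: [1.1, 0.4, -0.0]
opening: 0.0431
gripper_force: 0.0
fl 0.65 [448.9, 237.7, 489.6, 263.5] (array([ 0.42479022, -0.37070092]), np.float64(0.05665711139562171))
   .. [-0.821, -0.22, 0.051] [-0.0, -0.0, 0.0]
   .. [-0.821, -0.22, 0.051] [-0.0, -0.0, 0.0]
(0.4254, -0.3726, 0.2, 90) [-0.821, -0.22, 0.051] [-0.0, -0.0, 0.0]
```

```bash
python3 -m creep '[[[-0.2,-0.05,0.01],[0,0,0]],[[-0.4,-0.11,0.02],[0,0,0]],[[-0.6,-0.16,0.04],[0,0,0]],[[-0.82,-0.22,0.05],[0,0,0]],[[-0.82,-0.22,0.05],[0,0,0]]]'
python3 -m creep '[[[-0.2,-0.05,0.01],[0,0,0]],[[-0.4,-0.11,0.02],[0,0,0]],[[-0.6,-0.16,0.04],[0,0,0]],[[-0.82,-0.22,0.05],[0,0,0]],[[-0.82,-0.22,0.05],[0,0,0]]]'
python3 -m creep '[[[-0.2,-0.05,0.01],[0,0,0]],[[-0.4,-0.11,0.02],[0,0,0]],[[-0.6,-0.16,0.04],[0,0,0]],[[-0.82,-0.22,0.05],[0,0,0]],[[-0.82,-0.22,0.05],[0,0,0]]]'
python3 -m creep '[[[0,0,0],[0,0,0]],[[0,0,0],[0,0,0]],[[0,0,0],[0,0,0]],[[0,0,0],[0,0,0]],[[0,0,0],[0,0,0]]]'
python3 - <<'E'
from h import *
im=snap('wrist','w11.png');tp=snap('top');sc=snap('scene','s2.png')
for c,i in(('wrist',im),('top',tp),('scene',sc)):
  for r in silhouettes('flask0',c):
    if r['conf']>.4:
        v,u=np.nonzero(r['region']);z=0 if c=='wrist' else .063
        print(c,round(r['conf'],2),r['rect'],[fitrev([(i,r['region'])],FL,p2w(i,[[u.mean(),v.mean()]],z+.05)[0,:2],z) for z in(0,.063)])
plan([(.4254,-.3726,.0595,90)])
E
```

```text
time: 34.48
position: [0.4888, -0.1303, 0.212]
tcp_rot: [-0.001, 0.709, 0.706, -0.002]
ft_force: [0.4, -0.9, 0.5]
opening: 0.0427
gripper_force: 0.0
time: 34.9
position: [0.4561, -0.2531, 0.2048]
tcp_rot: [-0.001, 0.709, 0.706, -0.001]
ft_force: [0.5, 0.3, 0.9]
opening: 0.0428
gripper_force: 0.0
time: 35.32
position: [0.4232, -0.3758, 0.1974]
tcp_rot: [-0.001, 0.708, 0.706, -0.001]
ft_force: [-0.6, 0.7, 0.5]
opening: 0.0427
gripper_force: 0.0
time: 35.73
position: [0.426, -0.3712, 0.1999]
tcp_rot: [-0.0, 0.707, 0.708, 0.0]
ft_force: [-0.2, 0.5, 0.3]
opening: 0.043
gripper_force: 0.0
wrist 0.62 [288.6, 142.7, 347.8, 217.2] [(array([ 0.42521634, -0.37211776]), np.float64(0.03660717784362647)), (array([ 0.4254293 , -0.34936505]), np.float64(0.5538183681151179))]
top 0.94 [303.2, 191.2, 327.7, 217.3] [(array([ 0.53682741, -0.00134722]), np.float64(0.12882653021504614)), (array([ 0.52510905, -0.00228446]), np.float64(0.02491575910184078))]
top 0.77 [452.2, 238.2, 484.7, 260.7] [(array([ 0.42475343, -0.37114016]), np.float64(0.0630269507069651)), (array([ 0.42152573, -0.34803861]), np.floa
[... 293 characters left out ...]
13437348458593873)), (array([ 0.49549562, -0.37205246]), np.float64(0.3007695420689211))]
scene 0.61 [258.2, 176.2, 403.3, 270.1] [(array([ 0.67138415, -0.10383504]), np.float64(0.9217207169058691)), (array([ 0.72643126, -0.11938619]), np.float64(0.9099348791292495))]
scene 0.6 [331.3, 183.9, 351.9, 224.9] [(array([0.55582038, 0.05607706]), np.float64(0.0977273934154304)), (array([0.62076789, 0.02609773]), np.float64(0.07982921944628554))]
scene 0.57 [312.0, 165.4, 333.6, 206.7] [(array([0.45469165, 0.02493637]), np.float64(0.0939981068458135)), (array([ 0.5242369 , -0.00090666]), np.float64(0.04904255176011294))]
(0.4254, -0.3726, 0.0595, 90) [-0.003, -0.002, 0.937] [0.0001, 0.0001, 0.0001]
```

Flask C has been knocked aside, to about (0.621, 0.025); I'll recentre it after placing this one.

```bash
python3 -m creep '[[[-0.003,-0.003,0.2],[0,0,0]],[[-0.003,-0.003,0.4],[0,0,0]],[[-0.003,-0.003,0.6],[0,0,0]],[[-0.003,-0.003,0.8],[0,0,0]],[[-0.003,-0.003,0.934],[0,0,0]]]'
python3 -m creep '[[[0,0,0],[0,0,0]],[[0,0,0],[0,0,0]],[[0,0,0],[0,0,0]],[[0,0,0],[0,0,0]],[[0,0,0],[0,0,0]]]' 0.42
python3 -m creep '[[[0.005,-0.002,0.015],[0,0,0]],[[0.005,-0.002,0.03],[0,0,0]],[[0.005,-0.002,0.035],[0,0,0]],[[0.005,-0.002,0.035],[0,0,0]],[[0.005,-0.002,0.035],[0,0,0]]]' 0.38 20
python3 -m creep '[[[0,0,0],[0,0,0]],[[0,0,0],[0,0,0]],[[0,0,0],[0,0,0]],[[0,0,0],[0,0,0]],[[0,0,0],[0,0,0]]]' 0.34 20
python3 -m creep '[[[0,0,0],[0,0,0]],[[0,0,0],[0,0,0]],[[0,0,0],[0,0,0]],[[0,0,0],[0,0,0]],[[0,0,0],[0,0,0]]]' 0.3 20
python3 -c "
from h import *
s=sense();print(s['position'])
plan([(.4254,-.3726,.21,90),(.5183,.1073,.21,90)])"
```

```text
time: 36.45
position: [0.4239, -0.3715, 0.0569]
tcp_rot: [-0.002, 0.707, 0.707, 0.0]
ft_force: [0.4, 0.4, -0.8]
opening: 0.0427
gripper_force: 0.0
time: 36.87
position: [0.4261, -0.3739, 0.062]
tcp_rot: [0.002, 0.707, 0.707, -0.0]
ft_force: [0.2, 0.2, 0.1]
opening: 0.036
gripper_force: 0.0
time: 37.28
position: [0.4246, -0.3719, 0.0545]
tcp_rot: [-0.0, 0.707, 0.707, 0.0]
ft_force: [0.2, 0.0, -0.1]
opening: 0.0323
gripper_force: 0.0
time: 37.7
position: [0.4247, -0.3719, 0.0546]
tcp_rot: [-0.0, 0.707, 0.707, -0.0]
ft_force: [-1.0, 0.1, -0.3]
opening: 0.0295
gripper_force: 9.5
time: 38.12
position: [0.4248, -0.372, 0.0546]
tcp_rot: [0.0, 0.707, 0.707, -0.0]
ft_force: [0.2, -0.3, -0.6]
opening: 0.0284
gripper_force: 18.8
[ 0.42475209 -0.37199711  0.05461953]
   .. [-0.002, 0.002, -0.518] [0.0, 0.0, -0.0]
(0.4254, -0.3726, 0.21, 90) [-0.002, 0.002, -0.518] [0.0, 0.0, -0.0]
   .. [0.8, 0.155, 0.0] [0.0, 0.0, 0.0]
   .. [0.8, 0.155, 0.0] [0.0, 0.0, 0.0]
   .. [0.8, 0.155, 0.0] [0.0, 0.0, 0.0]
(0.5183, 0.1073, 0.21, 90) [0.8, 0.155, 0.0] [0.0, 0.0, 0.0]
```

```bash
python3 -m creep '[[[0,0,-0.1],[0,0,0]],[[0,0,-0.25],[0,0,0]],[[0,0,-0.4],[0,0,0]],[[0,0,-0.55],[0,0,0]],[[0,0,-0.65],[0,0,0]]]'
python3 -m creep '[[[0,0,-0.15],[0,0,0]],[[0,0,-0.3],[0,0,0]],[[0,0,-0.45],[0,0,0]],[[0,0,-0.6],[0,0,0]],[[0,0,-0.66],[0,0,0]]]'
python3 -m creep '[[[0.15,0.03,0],[0,0,0]],[[0.35,0.07,0],[0,0,0]],[[0.55,0.11,0],[0,0,0]],[[0.75,0.15,0],[0,0,0]],[[0.8,0.155,0],[0,0,0]]]'
python3 -m creep '[[[0.15,0.03,0],[0,0,0]],[[0.35,0.07,0],[0,0,0]],[[0.55,0.11,0],[0,0,0]],[[0.75,0.15,0],[0,0,0]],[[0.8,0.155,0],[0,0,0]]]'
python3 -m creep '[[[0.15,0.03,0],[0,0,0]],[[0.35,0.07,0],[0,0,0]],[[0.55,0.11,0],[0,0,0]],[[0.75,0.15,0],[0,0,0]],[[0.8,0.155,0],[0,0,0]]]'
python3 -m creep '[[[0.15,0.03,0],[0,0,0]],[[0.35,0.07,0],[0,0,0]],[[0.55,0.11,0],[0,0,0]],[[0.75,0.15,0],[0,0,0]],[[0.8,0.155,0],[0,0,0]]]'
python3 -m creep '[[[0,0,0],[0,0,0]],[[0,0,0],[0,0,0]],[[0,0,0],[0,0,0]],[[0,0,0],[0,0,0]],[[0,0,0],[0,0,0]]]'
python3 - <<'E'
from h import *
im=snap('wrist','w12.png'); b=blue(im)
n,l,st,ce=cv2.connectedComponentsWithStats(b[:245].astype(np.uint8))
for i in range(1,n):
    if 15<st[i,4]<160: print(st[i],ce[i],p2w(im,[ce[i]],.063)[0])
plan([(.5183,.1073,.128,90)])
E
```

```text
time: 38.53
position: [0.4254, -0.3726, 0.1544]
tcp_rot: [0.001, 0.707, 0.707, -0.0]
ft_force: [0.8, 0.2, -0.3]
opening: 0.0286
gripper_force: 18.8
time: 38.95
position: [0.4257, -0.373, 0.2547]
tcp_rot: [0.003, 0.707, 0.707, -0.0]
ft_force: [0.1, -0.1, -0.3]
opening: 0.0282
gripper_force: 18.8
time: 39.37
position: [0.4483, -0.2481, 0.2501]
tcp_rot: [-0.001, 0.706, 0.708, 0.001]
ft_force: [0.1, -0.1, -0.9]
opening: 0.0284
gripper_force: 18.7
time: 39.78
position: [0.4715, -0.1286, 0.2504]
tcp_rot: [-0.001, 0.706, 0.708, 0.001]
ft_force: [0.1, 0.5, -2.3]
opening: 0.0284
gripper_force: 18.7
time: 40.2
position: [0.4948, -0.0091, 0.2505]
tcp_rot: [-0.001, 0.706, 0.708, 0.0]
ft_force: [0.1, 0.1, -1.1]
opening: 0.028
gripper_force: 18.7
time: 40.62
position: [0.5183, 0.1107, 0.2506]
tcp_rot: [-0.0, 0.706, 0.708, 0.0]
ft_force: [-0.6, 0.2, -0.7]
opening: 0.0285
gripper_force: 18.7
time: 41.03
position: [0.5178, 0.1067, 0.2511]
tcp_rot: [0.0, 0.708, 0.706, -0.0]
ft_force: [-0.1, 0.5, -1.3]
opening: 0.0287
gripper_force: 18.8
[421 165   7   6  35] [423.94285714 167.42857143] [0.62897714 0.11220829 0.063     ]
[316 171   7   5  29] [319.         173.06896552] [0.51864603 0.1063723  0.063     ]
[437 235  11  10  36] [441.83333333 239.94444444] [0.65818243 0.02794616 0.063     ]
(0.5183, 0.1073, 0.128, 90) [0.003, 0.003, 0.821] [0.0, 0.0001, -0.0005]
```

View pics/w12.png

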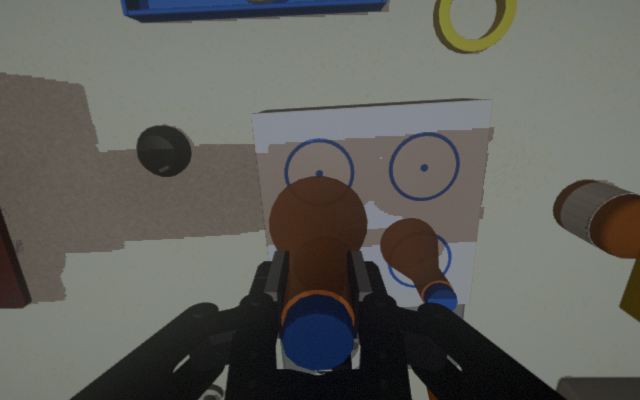

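The held flask is over the ring dot (319,173). The knocked flask (410,245) stands upright but beside its ring (419,260). Lowering.

```bash
python3 -m creep '[[[0,0.002,0.15],[0,0,0]],[[0,0.002,0.35],[0,0,0]],[[0,0.002,0.55],[0,0,0]],[[0,0.002,0.72],[0,0,0]],[[0,0.002,0.8],[0,0,0]]]'
python3 -m creep '[[[0,0,0],[0,0,0]],[[0,0,0.01],[0,0,0]],[[0,0,0.02],[0,0,0]],[[0,0,0.03],[0,0,0]],[[0,0,0.04],[0,0,0]]]'
python3 -m creep '[[[0,0,0],[0,0,0]],[[0,0,0],[0,0,0]],[[0,0,0],[0,0,0]],[[0,0,0],[0,0,0]],[[0,0,0],[0,0,0]]]'
python3 -c "
from h import *
plan([(.5184,.1068,.1176,90)])"
```

```text
time: 41.5
position: [0.5157, 0.1073, 0.1274]
tcp_rot: [-0.002, 0.707, 0.707, -0.002]
ft_force: [-1.0, 0.7, -1.0]
opening: 0.0284
gripper_force: 18.8
time: 41.92
position: [0.5194, 0.1081, 0.1268]
tcp_rot: [0.001, 0.707, 0.707, 0.001]
ft_force: [-0.1, -0.4, -0.4]
opening: 0.028
gripper_force: 18.8
time: 42.33
position: [0.5181, 0.1081, 0.1252]
tcp_rot: [0.0, 0.707, 0.707, 0.0]
ft_force: [0.1, 0.1, -0.5]
opening: 0.0284
gripper_force: 18.8
(0.5184, 0.1068, 0.1176, 90) [-0.008, 0.002, 0.051] [0.0001, -0.0, -0.0]
```

```bash
python3 -m creep '[[[-0.006,0.002,0.008],[0,0,0]],[[-0.006,0.002,0.016],[0,0,0]],[[-0.006,0.002,0.024],[0,0,0]],[[-0.006,0.002,0.032],[0,0,0]],[[-0.006,0.002,0.04],[0,0,0]]]'
python3 -m creep '[[[0,0,0],[0,0,0]],[[0,0,0.004],[0,0,0]],[[0,0,0.004],[0,0,0]],[[0,0,0.008],[0,0,0]],[[0,0,0.008],[0,0,0]]]'
python3 -m creep '[[[0,0,0.002],[0,0,0]],[[0,0,0.004],[0,0,0]],[[0,0,0.004],[0,0,0]],[[0,0,0.004],[0,0,0]],[[0,0,0.004],[0,0,0]]]'
python3 -c "
from h import *
plan([(.5184,.1068,.1176,90)])"
```

```text
time: 42.75
position: [0.5183, 0.1071, 0.1189]
tcp_rot: [-0.0, 0.707, 0.707, -0.0]
ft_force: [0.1, -0.4, -0.2]
opening: 0.0285
gripper_force: 18.8
time: 43.17
position: [0.5184, 0.1071, 0.1179]
tcp_rot: [0.0, 0.707, 0.707, 0.0]
ft_force: [0.7, -0.0, -1.3]
opening: 0.0286
gripper_force: 18.8
time: 43.58
position: [0.5185, 0.1072, 0.1176]
tcp_rot: [0.0, 0.707, 0.707, 0.0]
ft_force: [-0.9, 0.5, 2.3]
opening: 0.0282
gripper_force: 19.5
(0.5184, 0.1068, 0.1176, 90) [-0.003, -0.001, -0.0] [0.0001, -0.0001, -0.0]
```

```bash
python3 -m creep '[[[0,0,0],[0,0,0]],[[0,0,0],[0,0,0]],[[0,0,0],[0,0,0]],[[0,0,0],[0,0,0]],[[0,0,0],[0,0,0]]]' 0.5
python3 -m creep '[[[0,0,-0.1],[0,0,0]],[[0,0,-0.3],[0,0,0]],[[0,0,-0.5],[0,0,0]],[[0,0,-0.7],[0,0,0]],[[0,0,-0.8],[0,0,0]]]'
python3 -m creep '[[[-0.15,0.2,0],[0,0,0]],[[-0.3,0.4,0],[0,0,0]],[[-0.45,0.6,0],[0,0,0]],[[-0.55,0.68,0],[0,0,0]],[[-0.55,0.68,0],[0,0,0]]]'
python3 -m creep '[[[0,0,0],[0,0,0]],[[0,0,0],[0,0,0]],[[0,0,0],[0,0,0]],[[0,0,0],[0,0,0]],[[0,0,0],[0,0,0]]]'
python3 - <<'E'
from h import *
im=snap('wrist','w13.png');tp=snap('top');sc=snap('scene')
for c,i in(('wrist',im),('top',tp),('scene',sc)):
  for r in silhouettes('flask0',c):
    if r['conf']>.4:
        v,u=np.nonzero(r['region'])
        print(c,round(r['conf'],2),r['rect'],fitrev([(i,r['region'])],FL,p2w(i,[[u.mean(),v.mean()]],.113)[0,:2],.063))
plan([(.621,.0255,.2,90)])
E
```

```text
time: 44.0
position: [0.5184, 0.1071, 0.1172]
tcp_rot: [0.0, 0.707, 0.707, -0.0]
ft_force: [0.2, -0.2, -0.6]
opening: 0.0429
gripper_force: 0.0
time: 44.42
position: [0.52, 0.1072, 0.2416]
tcp_rot: [0.002, 0.707, 0.707, 0.002]
ft_force: [0.4, -0.5, 0.5]
opening: 0.0427
gripper_force: 0.0
time: 44.83
position: [0.6224, 0.0213, 0.2367]
tcp_rot: [0.001, 0.708, 0.706, -0.0]
ft_force: [-0.4, -0.3, -0.8]
opening: 0.0429
gripper_force: 0.0
time: 45.25
position: [0.6199, 0.0255, 0.2376]
tcp_rot: [0.0, 0.707, 0.708, 0.0]
ft_force: [0.2, 0.4, 0.2]
opening: 0.0426
gripper_force: 0.0
wrist 0.81 [169.1, 173.1, 252.1, 267.5] (array([ 0.52351685, -0.00365097]), np.float64(0.03373748579400075))
wrist 0.72 [135.3, 53.8, 244.0, 124.1] (array([0.51751093, 0.10731634]), np.float64(0.03907035319122752))
wrist 0.59 [284.1, 148.8, 349.8, 234.7] (array([0.61962809, 0.0239837 ]), np.float64(0.02538952443050362))
top 0.65 [325.7, 200.8, 330.2, 212.1] (array([ 0.51929205, -0.02304664]), np.float64(9.56931862783823))
scene 0.77 [311.2, 167.0, 332.6, 205.4] (array([ 0.52426013, -0.00088616]), np.float64(0.04933177683903079))
scene 0.73 [347.4, 160.2, 366.9, 200.0] (array([0.51709141, 0.11012382]), np.float64(0.22654632304693828))
scene 0.69 [333.8, 183.4, 355.5, 225.2] (array([0.61980052, 0.02647156]), np.float64(0.045877385576313275))
scene 0.65 [261.4, 177.8, 402.1, 268.4] (array([ 0.72436719, -0.1461024 ]), np.float64(0.9026455901642039))
(0.621, 0.0255, 0.2, 90) [0.005, 0.005, 0.249] [0.0, 0.0, 0.0001]
```

```bash
python3 -m creep '[[[-0.007,0,0.2],[0,0,0]],[[-0.007,0,0.4],[0,0,0]],[[-0.007,0,0.6],[0,0,0]],[[-0.007,0,0.72],[0,0,0]],[[-0.007,0,0.77],[0,0,0]]]'
python3 -m creep '[[[0,0,0],[0,0,0]],[[0,0,0],[0,0,0]],[[0,0,0],[0,0,0]],[[0,0,0],[0,0,0]],[[0,0,0],[0,0,0]]]' 0.42
python3 -m creep '[[[0,0,0.01],[0,0,0]],[[0,0,0.02],[0,0,0]],[[0,0,0.03],[0,0,0]],[[0,0,0.03],[0,0,0]],[[0,0,0.03],[0,0,0]]]' 0.38 20
python3 -m creep '[[[0,0,0],[0,0,0]],[[0,0,0],[0,0,0]],[[0,0,0],[0,0,0]],[[0,0,0],[0,0,0]],[[0,0,0],[0,0,0]]]' 0.34 20
python3 -m creep '[[[0,0,0],[0,0,0]],[[0,0,0],[0,0,0]],[[0,0,0],[0,0,0]],[[0,0,0],[0,0,0]],[[0,0,0],[0,0,0]]]' 0.3 20
python3 -c "
from h import *
s=sense();print(s['position'])
p=s['position'];plan([(p[0],p[1],p[2]+.012,90),(.6347,p[1]-.0242+.0026,p[2]+.012,90)])"
```

```text
time: 45.97
position: [0.6179, 0.0238, 0.1177]
tcp_rot: [-0.002, 0.707, 0.707, -0.002]
ft_force: [-0.8, 0.7, -0.4]
opening: 0.0426
gripper_force: 0.0
time: 46.38
position: [0.6215, 0.0235, 0.1237]
tcp_rot: [0.001, 0.707, 0.707, 0.001]
ft_force: [-1.0, -0.1, -0.1]
opening: 0.036
gripper_force: 0.0
time: 46.8
position: [0.6202, 0.0236, 0.117]
tcp_rot: [-0.0, 0.707, 0.707, -0.0]
ft_force: [0.2, -0.6, 0.9]
opening: 0.032
gripper_force: 0.0
time: 47.22
position: [0.6203, 0.0236, 0.1172]
tcp_rot: [-0.0, 0.707, 0.707, -0.0]
ft_force: [-0.4, 0.0, -1.5]
opening: 0.0291
gripper_force: 12.8
time: 47.63
position: [0.6204, 0.0236, 0.1173]
tcp_rot: [-0.0, 0.707, 0.707, 0.0]
ft_force: [0.3, 0.2, -0.8]
opening: 0.0288
gripper_force: 18.6
[0.62035407 0.02360422 0.1172794 ]
(np.float64(0.6203540724753084), np.float64(0.023604220083015458), np.float64(0.1292794019394929), 90) [0.0, -0.0, -0.08] [-0.0, -0.0, -0.0]
(0.6347, np.float64(0.0020042200830154584), np.float64(0.1292794019394929), 90) [-0.144, 0.096, 0.0] [0.0, 0.0, 0.0]
```

```bash
python3 -m creep '[[[0,0,-0.03],[0,0,0]],[[0,0,-0.06],[0,0,0]],[[0,0,-0.08],[0,0,0]],[[0,0,-0.08],[0,0,0]],[[0,0,-0.08],[0,0,0]]]'
python3 -m creep '[[[-0.04,0.03,0],[0,0,0]],[[-0.09,0.06,0],[0,0,0]],[[-0.14,0.096,0],[0,0,0]],[[-0.14,0.096,0],[0,0,0]],[[-0.14,0.096,0],[0,0,0]]]'
python3 -m creep '[[[0,0,0.01],[0,0,0]],[[0,0,0.02],[0,0,0]],[[0,0,0.03],[0,0,0]],[[0,0,0.04],[0,0,0]],[[0,0,0.04],[0,0,0]]]'
python3 -m creep '[[[0,0,0],[0,0,0]],[[0,0,0],[0,0,0]],[[0,0,0],[0,0,0]],[[0,0,0],[0,0,0]],[[0,0,0],[0,0,0]]]'
python3 -c "
from h import *
plan([(.6347,.0022,.1173,90)])"
```

```text
time: 48.05
position: [0.6207, 0.0235, 0.1299]
tcp_rot: [0.0, 0.707, 0.707, 0.0]
ft_force: [-0.3, -0.2, -0.9]
opening: 0.0289
gripper_force: 18.7
time: 48.47
position: [0.6351, 0.0017, 0.129]
tcp_rot: [-0.0, 0.708, 0.707, -0.0]
ft_force: [1.3, 0.5, -1.9]
opening: 0.0286
gripper_force: 18.7
time: 48.88
position: [0.6343, 0.0028, 0.1227]
tcp_rot: [-0.0, 0.707, 0.707, -0.0]
ft_force: [0.4, 0.2, -0.4]
opening: 0.0287
gripper_force: 18.7
time: 49.3
position: [0.6348, 0.0026, 0.1234]
tcp_rot: [0.0, 0.707, 0.707, 0.0]
ft_force: [0.6, -1.0, -1.5]
opening: 0.0288
gripper_force: 18.7
(0.6347, 0.0022, 0.1173, 90) [-0.003, -0.001, 0.041] [0.0001, 0.0, 0.0]
```

```bash
python3 -m creep '[[[-0.002,0,0.008],[0,0,0]],[[-0.002,0,0.016],[0,0,0]],[[-0.002,0,0.024],[0,0,0]],[[-0.002,0,0.03],[0,0,0]],[[-0.002,0,0.033],[0,0,0]]]'
python3 -m creep '[[[0,0,0],[0,0,0]],[[0,0,0.004],[0,0,0]],[[0,0,0.004],[0,0,0]],[[0,0,0.007],[0,0,0]],[[0,0,0.007],[0,0,0]]]'
python3 -m creep '[[[0,0,0.001],[0,0,0]],[[0,0,0.002],[0,0,0]],[[0,0,0.003],[0,0,0]],[[0,0,0.003],[0,0,0]],[[0,0,0.003],[0,0,0]]]'
python3 -c "
from h import *
plan([(.6347,.0022,.1173,90)])"
```

```text
time: 49.72
position: [0.6346, 0.0023, 0.118]
tcp_rot: [-0.0, 0.707, 0.707, -0.0]
ft_force: [0.5, -0.1, -1.4]
opening: 0.0286
gripper_force: 18.7
time: 50.13
position: [0.6348, 0.0023, 0.1172]
tcp_rot: [-0.0, 0.707, 0.707, 0.0]
ft_force: [-0.8, 0.7, -0.9]
opening: 0.0287
gripper_force: 18.7
time: 50.55
position: [0.6349, 0.0023, 0.1172]
tcp_rot: [0.0, 0.707, 0.707, 0.0]
ft_force: [-0.2, 0.0, 2.6]
opening: 0.0292
gripper_force: 19.4
(0.6347, 0.0022, 0.1173, 90) [-0.001, -0.001, -0.001] [0.0001, -0.0, -0.0]
```

```bash
python3 -m creep '[[[0,0,0],[0,0,0]],[[0,0,0],[0,0,0]],[[0,0,0],[0,0,0]],[[0,0,0],[0,0,0]],[[0,0,0],[0,0,0]]]' 0.5
python3 -m creep '[[[0,0,-0.1],[0,0,0]],[[0,0,-0.3],[0,0,0]],[[0,0,-0.5],[0,0,0]],[[0,0,-0.7],[0,0,0]],[[0,0,-0.75],[0,0,0]]]'
python3 -m creep '[[[-0.2,-0.02,0],[0,0,-0.04]],[[-0.4,-0.04,0],[0,0,-0.08]],[[-0.6,-0.06,0],[0,0,-0.12]],[[-0.8,-0.08,0],[0,0,-0.16]],[[-0.83,-0.08,0],[0,0,-0.19]]]'
python3 -c "
from h import *
plan([(.61,-.122,.2,183.5)])"
```

```text
time: 50.97
position: [0.6348, 0.0023, 0.1168]
tcp_rot: [-0.0, 0.707, 0.707, 0.0]
ft_force: [0.5, -0.7, 0.2]
opening: 0.0429
gripper_force: 0.0
time: 51.38
position: [0.6374, 0.002, 0.2358]
tcp_rot: [0.003, 0.707, 0.707, 0.003]
ft_force: [0.6, -0.4, 0.3]
opening: 0.0426
gripper_force: 0.0
time: 51.8
position: [0.6219, -0.1269, 0.2288]
tcp_rot: [0.0, 0.467, 0.884, -0.001]
ft_force: [0.2, 0.1, 0.1]
opening: 0.0427
gripper_force: 0.0
   .. [0.036, -0.023, 0.096] [-0.0004, 0.0001, -0.1643]
(0.61, -0.122, 0.2, 183.5) [0.043, -0.003, 0.096] [-0.0004, 0.0001, -0.1643]
```

```bash
python3 -m creep '[[[0.01,-0.01,0],[0,0,-0.04]],[[0.02,-0.02,0],[0,0,-0.08]],[[0.03,-0.02,0],[0,0,-0.12]],[[0.03,-0.02,0],[0,0,-0.16]],[[0.036,-0.02,0.09],[0,0,-0.19]]]'
python3 -m creep '[[[0,0,0],[0,0,-0.04]],[[0,0,0],[0,0,-0.08]],[[0,0,0],[0,0,-0.12]],[[0.04,0,0],[0,0,-0.13]],[[0.04,0,0.09],[0,0,-0.13]]]'
python3 -m creep '[[[0,0,0],[0,0,0]],[[0,0,0],[0,0,0]],[[0,0,0],[0,0,0]],[[0,0,0],[0,0,0]],[[0,0,0],[0,0,0]]]'
python3 - <<'E'
from h import *
im=snap('wrist','w14.png');print(sense()['position'])
q=im['pixels'].astype(int);red=(q[:,:,0]-q[:,:,1]>50)&(q[:,:,0]-q[:,:,2]>50);n,l,st,ce=cv2.connectedComponentsWithStats(red.astype(np.uint8))
for i in range(1,n):
    if st[i,4]>20: print(st[i],ce[i],p2w(im,[ce[i]],.058)[0])
for t in('speed','mark'):
  for r in search_frame(t,'wrist')[:2]:
    b=r['rect'];print(t,r['conf'],b,[p2w(im,[[(b[0]+b[2])/2,(b[1]+b[3])/2]],z)[0][:2] for z in(.058,.085)])
for r in silhouettes('flask0','wrist'):
    v,u=np.nonzero(r['region']);print(round(r['conf'],2),r['rect'],fitrev([(im,r['region'])],FL,p2w(im,[[u.mean(),v.mean()]],.113)[0,:2],.063))
plan([(.61,-.122,.2,183.5)])
E
```

```text
time: 52.22
position: [0.6187, -0.1201, 0.2183]
tcp_rot: [0.002, 0.184, 0.983, -0.0]
ft_force: [1.4, 0.3, 0.3]
opening: 0.043
gripper_force: 0.0
time: 52.63
position: [0.6128, -0.1175, 0.2045]
tcp_rot: [0.002, -0.016, 1.0, -0.001]
ft_force: [0.8, -0.3, 0.5]
opening: 0.0427
gripper_force: 0.0
time: 53.05
position: [0.6119, -0.1173, 0.2026]
tcp_rot: [0.0, -0.015, 1.0, -0.0]
ft_force: [0.1, 0.0, 0.6]
opening: 0.043
gripper_force: 0.0
[ 0.611956   -0.11733706  0.2026574 ]
[355  86  20  10 128] [364.203125  90.59375 ] [ 0.5270075  -0.08153071  0.058     ]
[126 249  92  62 611] [188.36333879 276.83797054] [ 0.71365509 -0.24849621  0.058     ]
[180 283  16  12  40] [188.2   289.375] [ 0.72881068 -0.25019023  0.058     ]
[175 292  12  12  34] [179.58823529 297.88235294] [ 0.73963666 -0.26035255  0.058     ]
speed 0.23 [560.8, 44.3, 637.8, 125.2] [array([0.51620901, 0.11606706]), array([0.51726967, 0.09383936])]
mark 0.91 [252.3, 32.3, 376.7, 162.5] [array([ 0.53376943, -0.12340734]), array([ 0.53318212, -0.12316125])]
mark 0.32 [245.3, 0.0, 640.0, 274.7] [array([ 0.56400096, -0.00906482]), array([ 0.56057652, -0.01954936])]
0.93 [410.0, 183.1, 529.7, 294.9] (array([0.63492916, 0.00288508]), np.float64(0.03284687742667408))
0.92 [560.7, 44.3, 638.3, 123.0] (array([0.51745995, 0.11222468]), np.float64(0.09473132462019727))
0.73 [422.0, 47.8, 569.3, 131.1] (array([ 0.52406131, -0.00312069]), np.float64(0.03549014283981455))
(0.61, -0.122, 0.2, 183.5) [0.013, -0.031, 0.017] [-0.0001, 0.0001, -0.0095]
```

View pics/w14.png

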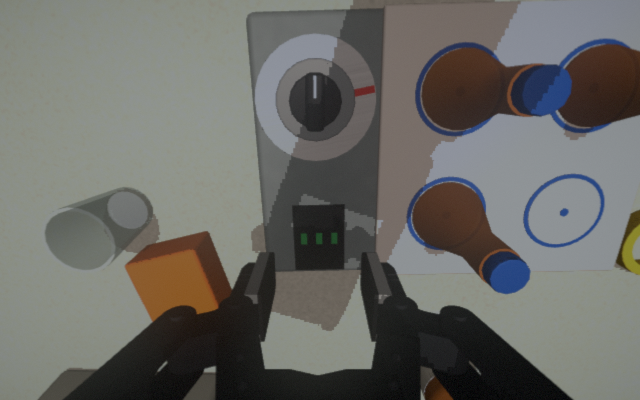

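All three flasks sit centred in their rings. The knob is at (315,100) with its pointer up in this view (zero), and the red mark is at (364,91). I'll zoom for the knob's axis.

Run:
```python
import cv2
im=cv2.imread('pics/w14.png')[20:175,240:395]
cv2.imwrite('pics/k1.png',cv2.convertScaleAbs(cv2.resize(im,None,fx=3.8,fy=3.8,interpolation=cv2.INTER_CUBIC),alpha=1.5))
```

```text
(no output)
```

View pics/k1.png

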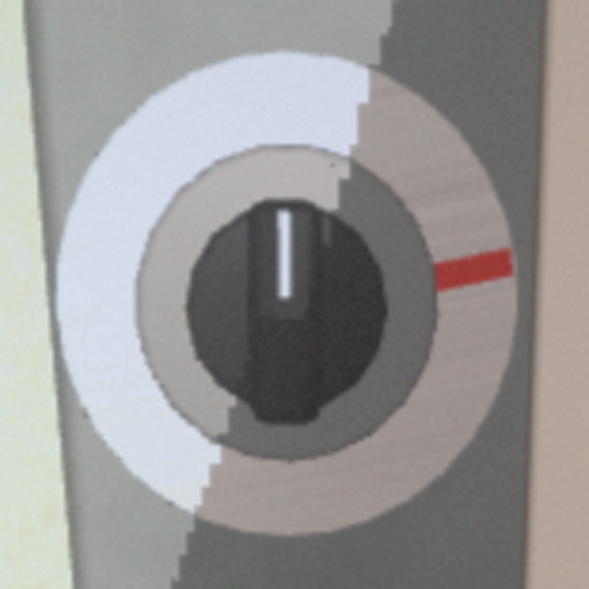

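Run:
```python
from h import *
from scipy.optimize import least_squares
im=snap('wrist');R=cv2.Rodrigues(np.array(im['rvec'],float))[0];C=-R.T@np.array(im['tvec'],float).reshape(3);print('cam',C)
px=lambda x,y:(240+x/3.8-.37,20+y/3.8-.37)
def bounds(x,y,z,r):
    a=np.linspace(0,2*np.pi,360);uv=w2p(im,np.c_[x+r*np.cos(a),y+r*np.sin(a),0*a+z]);return np.r_[uv.min(0),uv.max(0)]
l=px(56,51)+px(518,535)
f=least_squares(lambda p:bounds(*p,.052)-l,[.5376,-.122,.058],x_scale=.01);print('collar free z',f.x,f.fun)
f2=least_squares(lambda p:bounds(p[0],p[1],.058,.052)-l,[.5376,-.122],x_scale=.01);print('z=.058',f2.x,f2.fun)
k=px(187,200)+px(387,418)
x,y=f2.x
for z in(.06,.065,.07,.08,.09): print(z,'knob22',bounds(x,y,z,.022)-k,'bartip',[(w2p(im,[[x-.02,y,z],[x,y,z]])-[240,20]).dot(3.8).round(0).tolist()])
m=p2w(im,[px(475,270)],.058)[0];v=m[:2]-[x,y];print('mark',m,np.linalg.norm(v),np.degrees(np.arctan2(v[1],v[0])))
```

```text
cam [ 0.52739809 -0.12075535  0.34570708]
collar free z [ 0.53626193 -0.12273956  0.05698675] [ 0.01343018 -0.01208609 -0.01343448  0.01364969]
z=.058 [ 0.53628434 -0.12273106] [-0.19758402 -0.19114996  0.19756357  0.27037014]
0.06 knob22 [ 0.35715579  0.64345959 -0.38897263 -2.43492148] bartip [[[288.0, 211.0], [286.0, 307.0]]]
0.065 knob22 [-0.14714838  0.3382697   0.02178998 -1.79234169] bartip [[[288.0, 210.0], [285.0, 308.0]]]
0.07 knob22 [-0.66956077  0.02182707  0.44729998 -1.12731469] bartip [[[288.0, 209.0], [285.0, 308.0]]]
0.08 knob22 [-1.77275666 -0.64740115  1.34585718  0.274956  ] bartip [[[288.0, 207.0], [285.0, 310.0]]]
0.09 knob22 [-2.96130758 -1.3699089   2.31392632  1.78255599] bartip [[[287.0, 204.0], [284.0, 312.0]]]
mark [ 0.52691758 -0.08112518  0.058     ] 0.04264722253165596 102.68751225951942
```

```bash
python3 -c "
from h import *
plan([(.5363,-.1227,.13,183.2)])"
```

```text
(0.5363, -0.1227, 0.13, 183.2) [0.504, -0.02, 0.484] [-0.0, 0.0001, -0.0078]
```

```bash
python3 -m creep '[[[0.15,-0.01,0.1],[0,0,-0.0078]],[[0.3,-0.02,0.2],[0,0,-0.0078]],[[0.45,-0.02,0.35],[0,0,-0.0078]],[[0.504,-0.02,0.45],[0,0,-0.0078]],[[0.504,-0.02,0.484],[0,0,-0.0078]]]' 0.36 30
python3 -m creep '[[[0,0,0.03],[0,0,0]],[[0,0,0.07],[0,0,0]],[[0,0,0.11],[0,0,0]],[[0,0,0.15],[0,0,0]],[[0,0,0.17],[0,0,0]]]'
python3 -m creep '[[[0,0,0],[0,0,0]],[[0,0,0],[0,0,0]],[[0,0,0.01],[0,0,0]],[[0,0,0.02],[0,0,0]],[[0,0,0.03],[0,0,0]]]'
python3 -m creep '[[[0,0,0],[0,0,0]],[[0,0,0.01],[0,0,0]],[[0,0,0.02],[0,0,0]],[[0,0,0.03],[0,0,0]],[[0,0,0.04],[0,0,0]]]'
python3 -c "
from h import *
plan([(.5363,-.1227,.09,183.2)]);snap('wrist','w15.png')"
```

```text
time: 53.72
position: [0.5328, -0.1219, 0.1268]
tcp_rot: [-0.003, -0.028, 1.0, 0.001]
ft_force: [0.1, -0.4, -0.1]
opening: 0.0307
gripper_force: 0.0
time: 54.13
position: [0.5366, -0.1225, 0.1037]
tcp_rot: [-0.0, -0.028, 1.0, 0.0]
ft_force: [-0.1, 0.3, -0.1]
opening: 0.031
gripper_force: 0.0
time: 54.55
position: [0.5364, -0.1227, 0.1]
tcp_rot: [0.0, -0.028, 1.0, -0.0]
ft_force: [0.0, -0.3, -0.1]
opening: 0.0309
gripper_force: 0.0
time: 54.97
position: [0.5362, -0.1226, 0.0936]
tcp_rot: [0.0, -0.028, 1.0, 0.0]
ft_force: [-1.1, 0.1, 0.5]
opening: 0.0311
gripper_force: 0.0
(0.5363, -0.1227, 0.09, 183.2) [-0.001, -0.001, 0.024] [0.0, 0.0, -0.0]
```

View pics/w15.png

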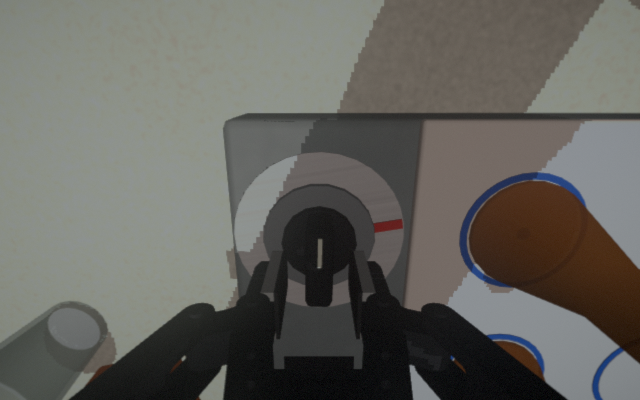

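The bar (320,260) lies midway between the fingers, in line with the tool. Lowering gently while watching the force.

```bash
python3 -m creep '[[[0,0,0.01],[0,0,0]],[[0,0,0.02],[0,0,0]],[[0,0,0.03],[0,0,0]],[[0,0,0.04],[0,0,0]],[[0,0,0.04],[0,0,0]]]'
python3 -m creep '[[[0,0,0],[0,0,0]],[[0,0,0.01],[0,0,0]],[[0,0,0.015],[0,0,0]],[[0,0,0.02],[0,0,0]],[[0,0,0.02],[0,0,0]]]'
python3 -m creep '[[[0,0,0],[0,0,0]],[[0,0,0.01],[0,0,0]],[[0,0,0.015],[0,0,0]],[[0,0,0.02],[0,0,0]],[[0,0,0.02],[0,0,0]]]'
```

```text
time: 55.43
position: [0.5359, -0.1225, 0.0873]
tcp_rot: [-0.0, -0.028, 1.0, 0.0]
ft_force: [-0.1, -0.1, -0.0]
opening: 0.0308
gripper_force: 0.0
time: 55.85
position: [0.536, -0.1225, 0.0845]
tcp_rot: [-0.0, -0.028, 1.0, 0.0]
ft_force: [-0.2, 0.7, 0.0]
opening: 0.0306
gripper_force: 0.0
time: 56.27
position: [0.536, -0.1226, 0.0815]
tcp_rot: [-0.0, -0.028, 1.0, 0.0]
ft_force: [0.2, 0.1, -0.1]
opening: 0.0306
gripper_force: 0.0
```

```bash
python3 -m creep '[[[0,0,0],[0,0,0]],[[0,0,0.01],[0,0,0]],[[0,0,0.015],[0,0,0]],[[0,0,0.02],[0,0,0]],[[0,0,0.02],[0,0,0]]]'
python3 -m creep '[[[0,0,0],[0,0,0]],[[0,0,0.007],[0,0,0]],[[0,0,0.015],[0,0,0]],[[0,0,0.02],[0,0,0]],[[0,0,0.02],[0,0,0]]]'
python3 -m creep '[[[0,0,0],[0,0,0]],[[0,0,0],[0,0,0]],[[0,0,0],[0,0,0]],[[0,0,0],[0,0,0]],[[0,0,0],[0,0,0]]]' 0.1 30
python3 -c "
from h import *
plan([(.5363,-.1227,.0755,183.2)])"
```

```text
time: 56.68
position: [0.536, -0.1225, 0.0785]
tcp_rot: [-0.0, -0.028, 1.0, 0.0]
ft_force: [0.6, -0.1, 0.6]
opening: 0.0308
gripper_force: 0.0
time: 57.1
position: [0.536, -0.1225, 0.0755]
tcp_rot: [-0.0, -0.028, 1.0, 0.0]
ft_force: [-0.6, 0.4, 0.3]
opening: 0.0308
gripper_force: 0.0
time: 57.52
position: [0.5361, -0.1221, 0.0759]
tcp_rot: [-0.0, -0.028, 1.0, 0.0]
ft_force: [-1.8, 4.1, 3.6]
opening: 0.0135
gripper_force: 33.7
(0.5363, -0.1227, 0.0755, 183.2) [-0.001, -0.004, 0.002] [0.0002, -0.0001, 0.0]
```

```bash
python3 -m creep '[[[0,0,0],[0,0,0.015]],[[0,0,0],[0,0,0.045]],[[0,0,0],[0,0,0.08]],[[0,0,0],[0,0,0.115]],[[0,0,0],[0,0,0.15]]]'
python3 -m creep '[[[0,0,0],[0,0,0.03]],[[0,0,0],[0,0,0.065]],[[0,0,0],[0,0,0.1]],[[0,0,0],[0,0,0.13]],[[0,0,0],[0,0,0.15]]]'
python3 -m creep '[[[0,0,0],[0,0,0.03]],[[0,0,0],[0,0,0.06]],[[0,0,0],[0,0,0.09]],[[0,0,0],[0,0,0.12]],[[0,0,0],[0,0,0.137]]]'
python3 -m creep '[[[0,0,0],[0,0,0]],[[0,0,0],[0,0,0]],[[0,0,0],[0,0,0]],[[0,0,0],[0,0,0]],[[0,0,0],[0,0,0]]]'
python3 - <<'E'
from h import *
s=sense();q=s['tcp_rot'];print('yaw',np.degrees(2*np.arctan2(q[2],q[1])),s['position'],s['moment'],s['gripper_force'])
im=snap('wrist','w16.png');q=im['pixels'].astype(int);red=(q[:,:,0]-q[:,:,1]>50)&(q[:,:,0]-q[:,:,2]>50);n,l,st,ce=cv2.connectedComponentsWithStats(red.astype(np.uint8))
for i in range(1,n):
    if st[i,4]>20:
        m=p2w(im,[ce[i]],.058)[0];print(st[i],ce[i],m,np.degrees(np.arctan2(m[1]+.1227,m[0]-.5363)))
E
```

```text
time: 57.93
position: [0.5361, -0.1217, 0.0758]
tcp_rot: [-0.0, 0.209, 0.978, 0.001]
ft_force: [-1.7, 6.5, 2.1]
opening: 0.0134
gripper_force: 33.7
time: 58.35
position: [0.5363, -0.1213, 0.0758]
tcp_rot: [-0.0, 0.431, 0.902, 0.001]
ft_force: [-0.7, 7.2, 3.2]
opening: 0.0134
gripper_force: 33.6
time: 58.77
position: [0.5367, -0.1211, 0.0759]
tcp_rot: [-0.0, 0.614, 0.789, 0.001]
ft_force: [1.1, 8.1, 1.7]
opening: 0.0134
gripper_force: 33.5
time: 59.18
position: [0.5367, -0.1211, 0.0758]
tcp_rot: [-0.0, 0.612, 0.791, 0.001]
ft_force: [1.9, 7.4, 2.4]
opening: 0.0133
gripper_force: 33.5
yaw 104.54033533026282 [ 0.53670415 -0.12109839  0.07584046] [ 1.33760246 -0.07433132 -0.03121641] 33.51280152797699
[315 161  12  33 355] [320.09859155 176.56338028] [ 0.5269482  -0.08143311  0.058     ] 102.76856769025478
```

View pics/w16.png

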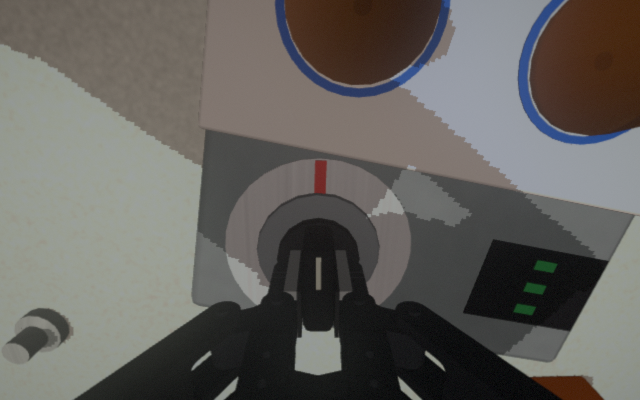

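The mark (320,176) is nearly in line with the pointer line (318,275). I'll work out the remaining angle from the line directions.

Run:
```python
from h import *
im=snap('wrist');q=im['pixels'].astype(int)
red=(q[:,:,0]-q[:,:,1]>50)&(q[:,:,0]-q[:,:,2]>50);red[:150]=0;red[200:]=0
g=q.sum(2);w=np.zeros_like(red);w[255:295,310:328]=g[255:295,310:328]>260
for nme,m,z in(('mark',red,.058),('line',w,.095)):
    P=p2w(im,np.argwhere(m)[:,::-1],z)[:,:2];c=P.mean(0);e=np.linalg.eigh(np.cov((P-c).T))[1][:,1];e*=np.sign(e[1]);d=np.degrees(np.arctan2(e[1],e[0]))
    print(nme,m.sum(),c,'dir',d); 
    if nme=='mark':
        for r in(.042,):print('axis from mark',c-e*r)
```

```text
mark 353 [ 0.52692139 -0.08143437] dir 104.16237383007599
axis from mark [ 0.53719756 -0.12215783]
line 156 [ 0.53442484 -0.11497105] dir 104.52503011418662
```

```bash
python3 -m creep '[[[0,0,0],[0,0,0.005]],[[0,0,0],[0,0,0.005]],[[0,0,0],[0,0,0.005]],[[0,0,0],[0,0,0.005]],[[0,0,0],[0,0,0.005]]]'
python3 -m creep '[[[0,0,0],[0,0,0]],[[0,0,0],[0,0,0]],[[0,0,0],[0,0,0]],[[0,0,0],[0,0,0]],[[0,0,0],[0,0,0]]]' 0.36
python3 -m creep '[[[0,0,-0.1],[0,0,0]],[[0,0,-0.3],[0,0,0]],[[0,0,-0.5],[0,0,0]],[[0,0,-0.7],[0,0,0]],[[0,0,-0.85],[0,0,0]]]'
python3 -m creep '[[[-0.15,0,0],[0,0,0]],[[-0.3,0,0],[0,0,0]],[[-0.45,0,0],[0,0,0]],[[-0.5,0,0],[0,0,0]],[[-0.5,0,0],[0,0,0]]]'
python3 -m creep '[[[0,0,0],[0,0,0]],[[0,0,0],[0,0,0]],[[0,0,0],[0,0,0]],[[0,0,0],[0,0,0]],[[0,0,0],[0,0,0]]]'
python3 - <<'E'
from h import *
im=snap('wrist','w17.png');tp=snap('top','t9.png');sc=snap('scene','s9.png')
q=im['pixels'].astype(int)
red=((q[:,:,0]-q[:,:,1]>50)&(q[:,:,0]-q[:,:,2]>50));uv=w2p(im,[[.5366,-.1222,.058],[.5366,-.1222,.095]]);print(uv)
n,l,st,ce=cv2.connectedComponentsWithStats(red.astype(np.uint8))
for i in range(1,n):
    if 20<st[i,4]<600 and np.hypot(*(ce[i]-uv[0]))<80: 
        P=p2w(im,np.argwhere(l==i)[:,::-1],.058)[:,:2];c=P.mean(0);e=np.linalg.eigh(np.cov((P-c).T))[1][:,1];e*=np.sign(e[1]);print('mark',st[i],c,np.degrees(np.arctan2(e[1],e[0])),'from axis',np.degrees(np.arctan2(c[1]+.1222,c[0]-.5366)))
u,v=uv[1].astype(int);g=q.sum(2);w=np.zeros_like(red);w[v-28:v+28,u-22:u+22]=(g[v-28:v+28,u-22:u+22]>230)
n,l,st,ce=cv2.connectedComponentsWithStats(w.astype(np.uint8))
for i in range(1,n):
    if st[i,4]>25:
        P=p2w(im,np.argwhere(l==i)[:,::-1],.095)[:,:2];c=P.mean(0);e=np.linalg.eigh(np.cov((P-c).T))[1][:,1];e*=np.sign(e[1]);print('line',st[i],c,np.degrees(np.arctan2(e[1],e[0])))
for c,i in(('wrist',im),('top',tp),('scene',sc)):
  for r in silhouettes('flask0',c):
    if r['conf']>.5:
        vv,uu=np.nonzero(r['region']);print(c,round(r['conf'],2),r['rect'],fitrev([(i,r['region'])],FL,p2w(i,[[uu.mean(),vv.mean()]],.113)[0,:2],.063))
for t in('jar','spanner','beaker','tape','fitting'): print(t,[(r['rect'],round(r['conf'],2)) for r in search_frame(t,'top')[:2]])
a=cv2.resize(im['pixels'][max(v-90,0):v+70,u-110:u+110,::-1],(560,400));b=cv2.resize(tp['pixels'][120:300,120:500,::-1],(560,200*560//422))
A=cv2.resize(tp['pixels'][110:310,110:500,::-1],(780,400))
k=cv2.resize(im['pixels'][max(v-70,0):v+50,u-60:u+60,::-1],(200,200));A[200:400,580:780]=k
cv2.imwrite('pics/fin.png',cv2.convertScaleAbs(A,alpha=1.4))
E
```

```text
time: 59.7
position: [0.5367, -0.1211, 0.0758]
tcp_rot: [-0.0, 0.618, 0.786, 0.001]
ft_force: [0.6, 7.8, 2.4]
opening: 0.0131
gripper_force: 33.5
time: 60.12
position: [0.5362, -0.123, 0.0757]
tcp_rot: [0.0, 0.618, 0.786, -0.0]
ft_force: [-0.3, -0.1, -0.4]
opening: 0.0309
gripper_force: 0.0
time: 60.53
position: [0.5369, -0.1231, 0.2061]
tcp_rot: [0.001, 0.618, 0.786, 0.0]
ft_force: [1.2, -0.2, -0.1]
opening: 0.0307
gripper_force: 0.0
time: 60.95
position: [0.5539, -0.1972, 0.2031]
tcp_rot: [0.0, 0.619, 0.785, -0.0]
ft_force: [-0.1, 0.7, -0.4]
opening: 0.0311
gripper_force: 0.0
time: 61.37
position: [0.5539, -0.1947, 0.2033]
tcp_rot: [-0.0, 0.618, 0.786, 0.0]
ft_force: [0.7, -0.7, -0.7]
opening: 0.031
gripper_force: 0.0
[[318.98879841 100.36948377]
 [319.17931103 101.91072735]]
mark [317  36   6  22 131] [ 0.52705922 -0.08147563] 104.11999621652366 from axis 103.18528698192765
line [318  76   3  22  57] [ 0.53365104 -0.11119155] 102.14434870908121
wrist 0.82 [455.5, 0.4, 507.8, 12.5] (array([0.57264478, 0.00309941]), np.float64(1.0))
top 0.95 [306.4, 191.1, 327.5, 218.4] (array([ 0.5
[... 190 characters left out ...]
4, 172.8] (array([0.63697143, 0.00358178]), np.float64(0.0382654179310013))
scene 0.88 [312.6, 167.1, 331.2, 204.2] (array([ 0.52512722, -0.00054747]), np.float64(0.06564431994337853))
scene 0.86 [346.0, 159.5, 368.0, 195.8] (array([0.51417192, 0.11145417]), np.float64(0.12264430408723426))
scene 0.7 [326.8, 187.7, 349.6, 229.3] (array([0.63473333, 0.0050933 ]), np.float64(0.03559790030350088))
jar [([173.3, 223.3, 204.9, 248.2], 0.77), ([356.9, 193.6, 374.1, 211.3], 0.57)]
spanner [([154.8, 205.6, 172.4, 265.2], 0.86), ([242.5, 137.0, 385.5, 240.1], 0.63)]
beaker [([239.0, 133.0, 383.8, 240.8], 0.3)]
tape [([303.3, 140.1, 324.0, 175.3], 0.6), ([196.5, 133.5, 226.1, 165.6], 0.57)]
fitting []
```

View pics/fin.png

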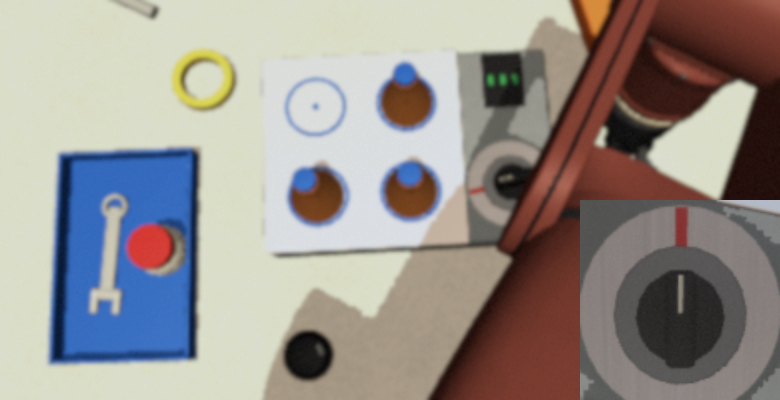

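The final view shows the spanner (110,255) and jar (150,245) in the tray and three flasks upright inside their rings. The inset shows the pointer in line with the red mark, and the robot is clear of everything.

```bash
python3 -c "
from workcell import *
print(hand_in())"
```

```text
the job is handed in; nothing more can be done
None
```

The job is handed in after about 61 s of robot time: spanner and jar are in the blue tray, all three flasks present stand centred on their own rings (one was knocked aside mid-run and put back), and the knob points at the red mark to within about 1°; the beaker and fitting, hidden from the top camera at the end, were not re-checked.

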